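# Dry the stained specimen plates

## Robot

A 6-joint arm with a two-finger parallel gripper is mounted at the origin on the work surface. World frame = base frame: x ahead of the robot, y to its left, z up, the work surface at z = 0. Lengths are in mm, angles in degrees, forces in N, time in s.
With the tool pointing down it reaches from about 350 to 850 mm from the base axis. Payload 8.1 kg.
Tool frame: the origin (TCP) lies on the centre line of the jaws, within the pads' length; the fingertips stand 14 mm ahead of it and the grasp point (between the pads) lies 5 mm behind it; z points along the fingers, y is the line along which they close (so a half turn about z gives the same grasp; the last joint's range is limited). The gripper opens to 85 mm and grips with 20 to 120 N. Pads are 22 mm wide; open, the fingers measure 114 mm over their backs; the gripper's body (76 mm by 85 mm) begins 54 mm behind the grasp point. The pads swing forward as they close: fully open they stand 13 mm farther back than shut.
Start: joints at [60.138, 7.471, 85.268, -0, 87.261, -4.893], TCP at [253.261, 543.934, 245.292] pointing down, gripper open.
Joint ranges: [-169.43, 169.43], [-51.17, 129.36], [1.28, 143.12], [-76.62, 256.62], [0, 156.53], [-152.29, 152.29]. Speed limits (degrees/s): [136.94, 136.94, 159.86, 180, 180, 180].

## Interface

Orientations are given as [roll, pitch, yaw] about the fixed x, y, z axes, in that order (R = Rz(yaw) Ry(pitch) Rx(roll)).
In Python, from bench import sense, snapshot, camera_info, hand_in gives the robot as it stands. The module is installed in compiled form; this text tells all that it offers.
- The arm moves only by the tool apply_moves, never from a script. Its argument "deltas" is a list of rows, each a list of 7 numbers: the shift along the tool's x, y, z scaled (see below), then the turn, a rotation vector about the tool's x, y, z scaled (see below), then the opening, from 0 (shut) to 1 (fully open). In form: [[dx, dy, dz, ax, ay, az, claw], ...]. A call has 1 to 8 rows; each row shifts and turns the commanded pose from where the row before left it, along the tool's axes as they then stand; what a row does not reach is not made up. The controller multiplies each number of a shift by 0.03 m and each number of a turn by 0.08 rad. A row lasts 1/8 s, in which the tool goes at most 62.5 mm and 10.7 degrees, less where a joint would pass 70% of its speed; a pose out of reach is approached as far as the arm can. A call with a number of a shift or a turn outside -1 to 1 is refused whole. A call with a gripper value outside its range is refused whole. The fingers move at their own pace and stop on an object; "grip_force" is the grip in N (left out, the last holds). Time passes only in rows, so rows that do not move let the fingers close. It gives the time, the measured TCP pose, the force, the opening and the grip force at its end, in the units of the state.
- sense(): the state, without advancing time (a new reading comes with each control period).
- snapshot(name): name is "scene" or "top" or "wrist"; returns the picture (420x560x3 uint8, red, green, blue); there is no depth.
- camera_info(name): a dict with "vertical_fov" (degrees; the focal length in pixels is half the picture's height over the tangent of half this angle, whatever the lens; pixels are square), "cx", "cy" (the principal point, pixels), "k1" (the pictures are not rectified: a ray, as slopes to the right and down, at radius r is drawn at 1 + k1 r^2 times it, then the intrinsics apply), "origin" and "rotation" of the camera in the world; the wrist camera has in their place "tool_from_camera" (4x4, takes a point from camera to tool coordinates, whose origin is the TCP and whose axes are the flange's). Camera axes: x right, y up, looking along -z (the intrinsics and any distortion apply to the point x, -y, -z); pixel columns grow to the right and rows downward; lengths in mm; the calibration is good to about 2 mm. A picture is of the moment at which its call begins: read the wrist's pose just before it. camera_info takes no time and is no camera call.
- hand_in(): hands the job in; it is judged then, once.
The state is a dict: "time": time; "joint_pos": joint angles; "qd": joint speeds; "joint_efforts": joint torques, N m; "tool_pos": TCP position; "tcp_rot": TCP orientation; "ft_force": force on the tool from outside, world axes, zero at the start; "wrist_torque": the same for the moment, N m; "finger_gap": finger opening in mm; "grip_force": force on a finger pad.
Only numpy, scipy, OpenCV 4.12 (cv2) and the standard library are available. Lean on these libraries where they do the work, as an engineer would, in place of code of your own. Each camera call takes 0.05 s, during which the arm holds its last target. There are 200 camera calls.

## Task

Load the wet specimen plates into the plate dryer: draw the red-handled lock pin out of its bore and hang it in the open notch beside it, pull the tray fully out, and lay each glass plate, film side up, in the berth with the tag of its film's colour. Hold the plates by their edges only, never touching the film that covers their upper face. Then push the tray fully home, turn the timer knob clockwise until its bar lines up with the red mark a quarter turn from off, and leave everything else on the bench where it is.

Things in the scene. Friction and masses are not known exactly. Their poses are not given: they have to be found in the camera images.
- dryer: white plate dryer fixed to the bench: a hood 114 (x) x 298 (y) mm, roof top 106 mm above the bench, open towards its own -x (roughly towards the robot). Origin on the bench under the middle of the hood. The tray slides out along its -x. A yellow bracket, top 60 mm above the bench, 10 mm thick, stands beside its front left corner (+y) and carries the bore and the notch
- bore (a point): centre of the mouth of the 12 mm bore in the top of the yellow bracket; the pin goes down through it into a 13 mm hole in the tray's lug below (lug 30 to 42 mm above the bench)
- notch (a point): point on the bracket's top surface in the open side notch, 60 mm behind the bore along the dryer's +x. The notch is 16 mm wide (dryer x) and open towards the dryer's +y; its closed end lies 10 mm to the -y side of this point and its mouth 25 mm to the +y side. The pin hangs in it by its collar
- pin: steel lock pin with red handle. Origin at the underside of its collar (28 mm across, 6 mm thick), z up along the handle. Shaft 10 mm across reaches 55 mm below the origin; above the collar a handle 14 (pin x) x 36 (pin y) mm from 6 to 36 mm, with a cap 26 x 36 mm from 36 to 42 mm. At the start it stands in the bore, collar on the bracket
- tray (a joint): how far the tray is drawn out, m: 0 fully in, 0.110 fully out; slides along the dryer's -x and stays where left
- tray_handle (a point): on the axis of the tray's upright black post handle, 20 mm across, 10 mm below its top (top 80 mm above the bench, free from 40 mm up), in the middle of the tray's front
- timer (a joint): angle of the timer knob on the hood's roof, rad, growing clockwise from above: 0 off (bar along the dryer's x), 1.57 the bar points along the dryer's y, in line with the red mark. It starts between 0 and 0.3 and stays where left
- timer_grip (a point): on the knob's axis at the height to grip its bar; the bar runs along the dryer's x at joint value 0 and turns with the joint
- plate_green: glass specimen plate 90 (x) x 52 (y) x 6 (z) mm with a green film on its upper face; origin at the centre of its underside, z up. May be absent
- film_green: the wet green film on plate_green, 84 x 46 x 1.5 mm, covering the upper face (3 mm bare rim all round); origin at the centre of its underside. Must not be touched
- berth_green (a point): right (-y) berth of the tray, with a green tag at the tray's front: the plate's origin belongs here (34 mm above the bench), its x along the dryer's x, either way round. Two ledges, 16 mm above the tray's bed, carry the plate's ends; both long sides are free over 60 mm for the fingers. Walls and corner locators stand 10 mm above the ledges, 4 mm play each way
- plate_red: glass specimen plate 90 (x) x 52 (y) x 6 (z) mm with a red film on its upper face; origin at the centre of its underside, z up. May be absent
- film_red: the wet red film on plate_red, 84 x 46 x 1.5 mm, covering the upper face (3 mm bare rim all round); origin at the centre of its underside. Must not be touched
- berth_red (a point): middle berth of the tray, with a red tag at the tray's front: the plate's origin belongs here (34 mm above the bench), its x along the dryer's x, either way round. Two ledges, 16 mm above the tray's bed, carry the plate's ends; both long sides are free over 60 mm for the fingers. Walls and corner locators stand 10 mm above the ledges, 4 mm play each way
- plate_blue: glass specimen plate 90 (x) x 52 (y) x 6 (z) mm with a blue film on its upper face; origin at the centre of its underside, z up. May be absent
- film_blue: the wet blue film on plate_blue, 84 x 46 x 1.5 mm, covering the upper face (3 mm bare rim all round); origin at the centre of its underside. Must not be touched
- berth_blue (a point): left (+y) berth of the tray, with a blue tag at the tray's front: the plate's origin belongs here (34 mm above the bench), its x along the dryer's x, either way round. Two ledges, 16 mm above the tray's bed, carry the plate's ends; both long sides are free over 60 mm for the fingers. Walls and corner locators stand 10 mm above the ledges, 4 mm play each way
- dish: bystander, leave alone: clear shallow dish, 72 mm across, 18 mm high
- beaker: bystander, leave alone: glass beaker, 70 mm across, 90 mm high
- soap: bystander, leave alone: white bottle with red cap, 64 mm across, 200 mm high
- spatula: bystander, leave alone: spatula, 190 mm long, lying flat
- pencil_case: bystander, leave alone: blue pencil case, 70 x 190 x 45 mm
- stain_jar: bystander, leave alone: amber jar with black cap, 60 mm across, 85 mm high
- brush: bystander, leave alone: brush, 170 mm long, lying flat

How it is judged:
By the outcome, as a careful person would: the job done as asked, in the order asked, and still so for the second after the job is handed in, with the robot touching nothing.
Of plate_green, plate_red, plate_blue only 2 to 3 are there at a start; the rules pass over those that are not, and their reading is None.
At some moment in a run one of plate_green, plate_red, plate_blue may be knocked a few centimetres aside while the robot is not near it.
Once in a run the grip may slacken for a moment while it holds something.
It also fails if it takes over 210 s, if anything falls off the work surface, if the arm or the gripper's body presses on something with over 40 N, if the wrist force passes 120 N, or if a joint passes its speed limit or range.

## Working session

There is one attempt and no reset: what is moved stays moved. The work goes in short steps, Python scripts to look and compute and a tool call to move; the robot and the scene stay as the last step left them, time stands still between calls to the robot, and variables do not carry over. Pictures are saved under pics/ and viewed, at most 14 in all, crops included, and the job is handed in when it is done.

Besides the shell and the picture viewer there is one more tool, called after "Call:" in YAML: its name, and indented under it one key for each argument. apply_moves: Moves the arm, as the interface text tells. Its arguments: {"type":"object","properties":{"deltas":{"type":"array"},"grip_force":{"type":"number"}},"required":["deltas"]}

```bash
mkdir -p pics
python3 - <<'E'
from bench import *
import cv2
print(sense())
for n in("scene","top","wrist"):
    im=snapshot(n); cv2.imwrite(f"pics/{n}0.png",im[:,:,::-1]); print(n,camera_info(n))
E
```

```text
{'time': 0.0, 'joint_pos': array([ 6.01392363e+01,  7.51579256e+00,  8.53290870e+01, -7.24411775e-04,
        8.72630994e+01, -4.89254071e+00]), 'qd': array([-0.01184522, -0.0252433 , -0.05548695,  0.00988651,  0.01324912,
       -0.00865464]), 'joint_efforts': array([ 2.04930247e-04, -5.69413340e+01, -5.00548339e+01, -1.53484461e-04,
        1.48891623e-02, -6.12859617e-05]), 'tool_pos': array([252.98217727, 543.47174532, 244.23913357]), 'tcp_rot': array([-1.79892353e+02, -8.48832978e-03,  1.55031804e+02]), 'ft_force': array([-0.37872697, -0.01731961,  0.59537062]), 'wrist_torque': array([ 0.05567737,  0.00206313, -0.07068445]), 'grip_force': 0.0, 'finger_gap': 85.36337826240754}
scene {'vertical_fov': 54.865641178801866, 'cx': 279.1804680496483, 'cy': 204.3234537534346, 'k1': 0.007380242434182184, 'origin': array([1349.84879366, -523.8899142 ,  940.07893947]), 'rotation': array([50.16754709, -1.15953853, 57.18100182])}
top {'vertical_fov': 45.776755644737975, 'cx': 281.29441221985047, 'cy': 211.88457589889103, 'k1': -0.1566965147514368, 'origin': array([ 388.12488543,    7.1152228 , 1653.89924622]), 'rotation': array([  5.59485311,  -0.40643967, -88.38693092])}
wrist {'vertical_fov': 71.80103600200316, 'cx': 275.5897628043609, 'cy': 210.15861518385276, 'k1': -0.011482930285661028, 'tool_from_camera': array([[ 5.70491314e-04,  9.55715842e-01,  2.94290508e-01,
         7.42590526e+01],
       [ 9.99999822e-01, -5.95877591e-04, -3.40330136e-06,
         8.44320659e-01],
       [ 1.72108530e-04,  2.94290458e-01, -9.55716013e-01,
        -1.28153798e+02],
       [ 0.00000000e+00,  0.00000000e+00,  0.00000000e+00,
         1.00000000e+00]])}
```

View pics/top0.png

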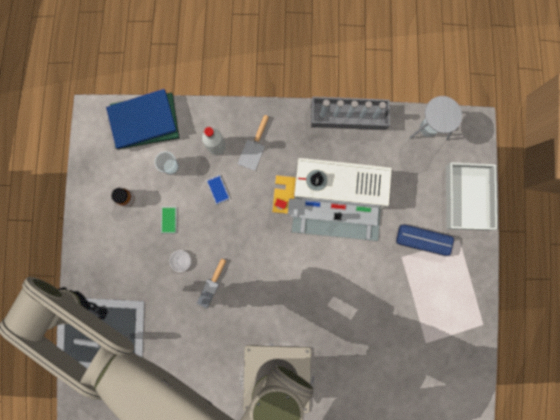

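View pics/scene0.png

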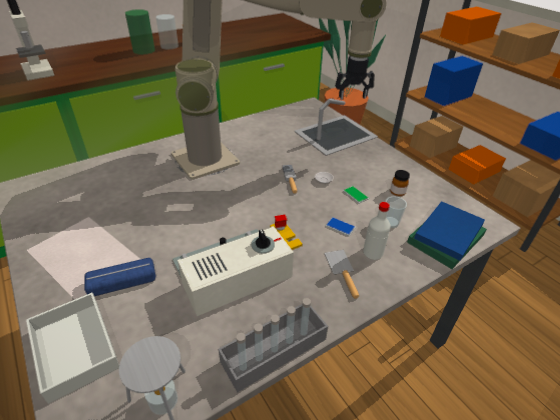

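The top view shows the dryer at about (340,195), the pin at (281,203), the green plate at (169,220) and the blue plate at (219,189). There is no red plate in sight.

```bash
cat > h.py <<'E'
import numpy as np, cv2
from bench import *
from scipy.spatial.transform import Rotation as Ro
def eul(e): return Ro.from_euler('xyz',e,degrees=True).as_matrix()
def cam(n,s=None):
    c=camera_info(n); f=210/np.tan(np.radians(c['vertical_fov']/2))
    if n=='wrist':
        T=c['tool_from_camera']; s=s or sense(); R=eul(s['tcp_rot'])
        return f,c,R@T[:3,:3],R@T[:3,3]+s['tool_pos']
    return f,c,eul(c['rotation']),np.array(c['origin'])
def px2w(C,u,v,z):
    f,c,R,o=C; d=np.array([(u-c['cx'])/f,(v-c['cy'])/f]); p=d.copy()
    for _ in range(20): p=d/(1+c['k1']*(p@p))
    w=R@np.array([p[0],-p[1],-1]); return o+w*(z-o[2])/w[2]
def w2px(C,P):
    f,c,R,o=C; q=(np.atleast_2d(P)-o)@R; p=np.c_[q[:,0],-q[:,1]]/-q[:,2:]
    return p*(1+c['k1']*(p**2).sum(1,keepdims=True))*f+[c['cx'],c['cy']]
def grab(n,tag):
    s=sense(); C=cam(n,s); im=snapshot(n); cv2.imwrite(f'pics/{tag}.png',im[:,:,::-1]); return C,im,s
def plates(C,im,z=6):
    hsv=cv2.cvtColor(im,cv2.COLOR_RGB2HSV); out=[]
    for name,lo,hi in(('green',(45,120,60),(75,255,255)),('blue',(108,150,60),(125,255,255)),('red',(0,170,80),(6,255,255)),('red2',(174,170,80),(180,255,255))):
        m=cv2.inRange(hsv,lo,hi); n,l,st,ce=cv2.connectedComponentsWithStats(m)
        for i in range(1,n):
            if st[i,4]>40:
                ys,xs=np.where(l==i); w=np.array([px2w(C,x,y,z)[:2] for x,y in zip(xs,ys)]).astype(np.float32)
                r=cv2.minAreaRect(w); out.append((name,st[i,4],ce[i].round(1),w.mean(0).round(1),np.round(r[1],1),round(r[2],1)))
    return out
E
python3 - <<'E'
from h import *
im=cv2.imread('pics/top0.png'); C=cam('top')
for p in plates(C,im[:,:,::-1]): print(p)
cv2.imwrite('pics/c1.png',cv2.resize(im[145:250,262:402],None,fx=5.6,fy=5.6,interpolation=cv2.INTER_CUBIC))
E
```

```text
('green', np.int32(259), array([168.3, 219.9]), array([512. , 377.2], dtype=float32), array([74.5, 37.4]), 2.8)
('blue', np.int32(2216), array([141. , 118.5]), array([859.5, 493. ], dtype=float32), array([153.8, 211.1]), 18.3)
('blue', np.int32(255), array([217.6, 189.3]), array([619.8, 215.4], dtype=float32), array([75.5, 38.6]), 25.4)
('red', np.int32(49), array([208.7, 131.3]), array([818.1, 255. ], dtype=float32), array([25.1, 21.8]), 46.5)
('red', np.int32(59), array([280.6, 203.4]), array([578.3,   3.2], dtype=float32), array([31.6, 20.2]), 73.1)
```

View pics/c1.png

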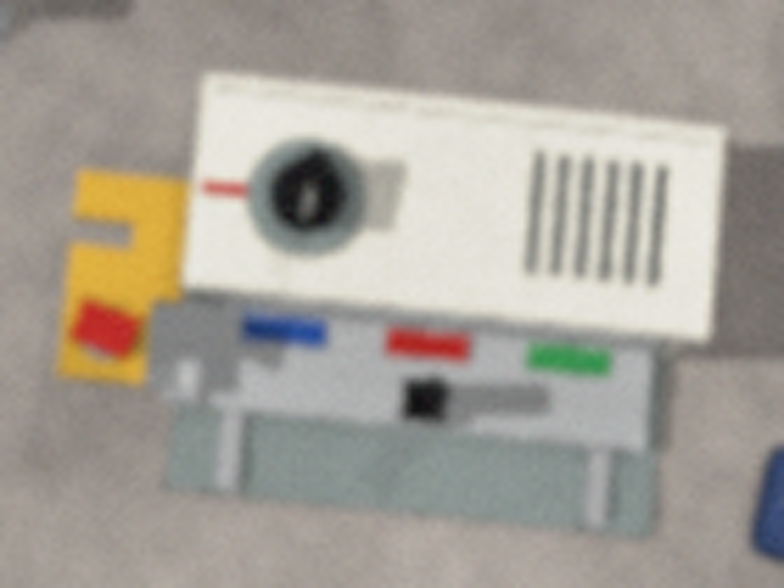

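The crop shows the roof corners at (205,73), (725,128), (712,343) and (183,290). The knob is at (310,195), the pin cap at (108,328), the notch at (105,232) and the tray post at (425,398).

Run:
```python
from h import *
C=cam('top')
def q(u,v,z): return px2w(C,262+u/5.6-.4,145+v/5.6-.4,z)[:2]
P=np.array([q(*p,106) for p in((205,73),(725,128),(712,343),(183,290))])  # back-left, back-right, front-right, front-left
print(P, [np.linalg.norm(P[i]-P[(i+1)%4]) for i in range(4)])
# model local: BL(+57,+149) BR(57,-149) FR(-57,-149) FL(-57,149)
L=np.array([(57,149),(57,-149),(-57,-149),(-57,149.)])
H=(L.T@(P-P.mean(0))); a=np.arctan2(H[0,1]-H[1,0],H[0,0]+H[1,1]); print('yaw',np.degrees(a),'c',P.mean(0))
R=np.array([[np.cos(a),-np.sin(a)],[np.sin(a),np.cos(a)]]); c=P.mean(0)
for n,u,v,z in(('knob',310,195,125),('pin',108,328,102),('post',425,398,80),('notch mid',105,232,60)):
    w=q(u,v,z); print(n,w.round(1),'local',((w-c)@R).round(1))
im=cv2.imread('pics/top0.png')[:,:,::-1]
print([p for p in plates(C,im,102) if p[0]=='red'])
print([p for p in plates(C,im,6.5)][:3])
print([px2w(C,280.6,203.4,z).round(1) for z in (60,102)])
```

```text
[[ 714.16699122  -48.28916552]
 [ 692.38797248 -345.45819389]
 [ 568.94753145 -338.34594798]
 [ 590.03106629  -38.94265388]] [np.float64(297.9660334338263), np.float64(123.64516377396875), np.float64(300.14471170194594), np.float64(124.4872890534094)]
yaw -4.067599786514295 c [ 641.38339036 -192.75899032]
knob [ 642.9 -107.7] local [-4.5 85. ]
pin [567.8   2.4] local [-87.2 189.5]
post [ 535.6 -179. ] local [-106.5    6.2]
notch mid [628.5   5.6] local [-26.9 197. ]
[('red', np.int32(49), array([208.7, 131.3]), array([793.1, 240.5], dtype=float32), array([23.6, 20.5]), 46.5), ('red', np.int32(59), array([280.6, 203.4]), array([567.2,   3.5], dtype=float32), array([29.8, 19. ]), 73.1)]
[('green', np.int32(259), array([168.3, 219.9]), array([512. , 377.1], dtype=float32), array([74.5, 37.4]), 2.8), ('blue', np.int32(2216), array([141. , 118.5]), array([859.4, 492.9], dtype=float32), array([153.7, 211. ]), 18.3), ('blue', np.int32(255), array([217.6, 189.3]), array([619.7, 215.4], dtype=float32), array([75.5, 38.6]), 25.4)]
[array([571.9,   3.2,  60. ]), array([567.1,   3.3, 102. ])]
```

Call:
apply_moves:
  deltas:
    - [0,0,0,0,0,0.9,1]
    - [0,0,0,0,0,0.9,1]
    - [0,0,0,0,0,0.9,1]
    - [0,0,0,0,0,0.9,1]
    - [0,0,0,0,0,0.9,1]
    - [0,0,0,0,0,0.9,1]
    - [0,0,0,0,0,0.9,1]
    - [0,0,0,0,0,0.9,1]
  grip_force: 40

```text
time: 1.15
tool_pos: [253.2, 543.7, 244.8]
tcp_rot: [-180.0, 0.0, 121.9]
ft_force: [0.4, 0.6, 0.2]
finger_gap: 85.2
grip_force: 0.0
```

Call:
apply_moves:
  deltas:
    - [0,0,0,0,0,0.9,1]
    - [0,0,0,0,0,0.9,1]
    - [0,0,0,0,0,0.9,1]
    - [0,0,0,0,0,0.9,1]
    - [0,0,0,0,0,0.9,1]
    - [0,0,0,0,0,0.9,1]
    - [0,0,0,0,0,0.9,1]
    - [0,0,0,0,0,0.9,1]

```text
time: 2.15
tool_pos: [253.1, 543.7, 244.8]
tcp_rot: [-180.0, 0.0, 88.9]
ft_force: [-0.2, -0.7, -0.2]
finger_gap: 85.4
grip_force: 0.0
```

Call:
apply_moves:
  deltas:
    - [0,0,0,0,0,0.9,1]
    - [0,0,0,0,0,0.9,1]
    - [0,0,0,0,0,0,1]

```text
time: 2.52
tool_pos: [253.2, 543.8, 244.9]
tcp_rot: [-180.0, 0.0, 80.8]
ft_force: [0.4, 0.5, 0.6]
finger_gap: 85.8
grip_force: 0.0
```

```bash
cat >> h.py <<'E'
def go(x,y,z,psi=None):
    s=sense(); p=s['tool_pos']; R=eul(s['tcp_rot']); d=R.T@(np.array([x,y,z])-p)/30
    print('t',round(s['time'],1),'at',p.round(1),'rot',s['tcp_rot'].round(2),'gap',round(s['finger_gap'],1),'F',s['ft_force'].round(1),'units',d.round(2), '' if psi is None else 'az %.2f'%(np.radians((s['tcp_rot'][2]-psi+180)%360-180)/.08))
E
python3 -c "
from h import *
go(587,-20,230,73)"
```

```text
t 2.5 at [253.2 543.8 244.9] rot [-1.7999e+02  4.0000e-02  8.0800e+01] gap 85.8 F [0.4 0.5 0.6] units [-16.77  13.99   0.5 ] az 1.70
```

Call:
apply_moves:
  deltas:
    - [-0.7,0.58,0.02,0,0,0,1]
    - [-0.7,0.58,0.02,0,0,0,1]
    - [-0.7,0.58,0.02,0,0,0,1]
    - [-0.7,0.58,0.02,0,0,0,1]
    - [-0.7,0.58,0.02,0,0,0,1]
    - [-0.7,0.58,0.02,0,0,0,1]
    - [-0.7,0.58,0.02,0,0,0,1]
    - [-0.7,0.58,0.02,0,0,0,1]

```text
time: 3.52
tool_pos: [364.1, 355.0, 240.4]
tcp_rot: [-180.0, 0.0, 80.9]
ft_force: [0.3, 0.3, -0.1]
finger_gap: 85.3
grip_force: 0.0
```

Call:
apply_moves:
  deltas:
    - [-0.7,0.58,0.02,0,0,0,1]
    - [-0.7,0.58,0.02,0,0,0,1]
    - [-0.7,0.58,0.02,0,0,0,1]
    - [-0.7,0.58,0.02,0,0,0,1]
    - [-0.7,0.58,0.02,0,0,0,1]
    - [-0.7,0.58,0.02,0,0,0,1]
    - [-0.7,0.58,0.02,0,0,0,1]
    - [-0.7,0.58,0.02,0,0,0,1]

```text
time: 4.53
tool_pos: [474.5, 166.8, 235.6]
tcp_rot: [-180.0, 0.0, 80.9]
ft_force: [0.2, -0.7, -0.3]
finger_gap: 85.5
grip_force: 0.0
```

Call:
apply_moves:
  deltas:
    - [-0.7,0.58,0.02,0,0,0,1]
    - [-0.7,0.58,0.02,0,0,0,1]
    - [-0.7,0.58,0.02,0,0,0,1]
    - [-0.7,0.58,0.02,0,0,0,1]
    - [-0.7,0.58,0.02,0,0,0,1]
    - [-0.7,0.58,0.02,0,0,0,1]
    - [-0.7,0.58,0.02,0,0,0,1]
    - [-0.7,0.58,0.02,0,0,0,1]

```text
time: 5.52
tool_pos: [585.0, -21.3, 230.7]
tcp_rot: [-180.0, -0.0, 80.9]
ft_force: [1.3, 0.2, -0.5]
finger_gap: 85.0
grip_force: 0.0
```

Call:
apply_moves:
  deltas:
    - [0,0,0,0,0,0.8,1]
    - [0,0,0,0,0,0.8,1]
    - [0,0,0,0,0,0,1]
    - [0,0,0,0,0,0,1]

```text
time: 6.02
tool_pos: [584.6, -20.4, 230.8]
tcp_rot: [-180.0, 0.0, 73.6]
ft_force: [-0.6, 0.1, 0.3]
finger_gap: 85.5
grip_force: 0.0
```

```bash
python3 -c "
from h import *
go(570,3,84,73)
C,im,s=grab('wrist','w1')
cv2.imwrite('pics/w1b.png',cv2.resize(im[:,:,::-1],(800,600)))"
```

```text
t 6.0 at [584.6 -20.4 230.8] rot [-179.99    0.     73.58] gap 85.5 F [-0.6  0.1  0.3] units [ 0.61 -0.69  4.89] az 0.13
```

View pics/w1b.png

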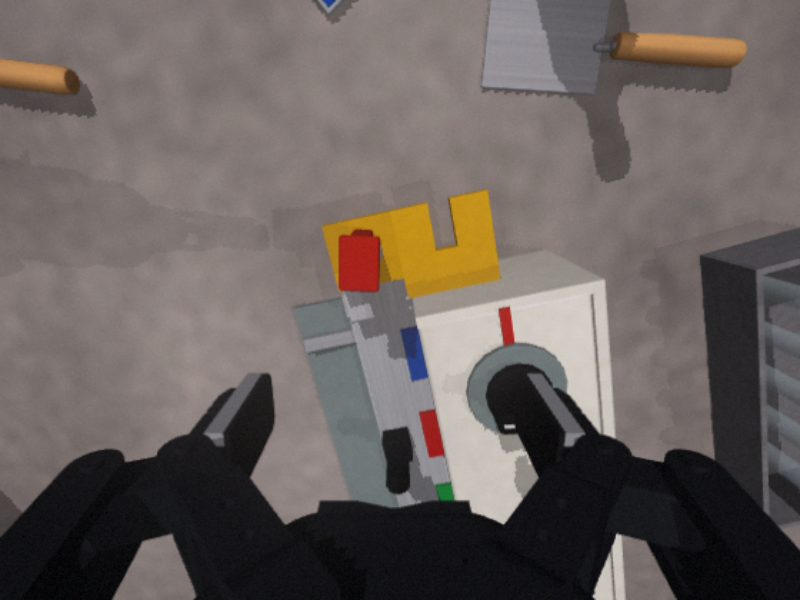

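The wrist view (800×600 scale) shows the pin cap centre at (360,263). The notch mouth is at (428,205)/(450,198), its closed end at (437,248)/(457,244), and the roof's left edge runs from (414,318) to (605,291).

```bash
python3 -c "
from h import *
s=sense(); C=cam('wrist',s)
W=lambda u,v,z: px2w(C,u*.7,v*.7,z)[:2].round(1)
for n,u,v,z in (('capC',360,263,102),('capTL',341,236,102),('capTR',380,236,102),('capBR',379,292,102),('capBL',339,290,102),('mouthL',428,204,60),('mouthR',450,197,60),('endL',437,249,60),('endR',457,244,60),('roofFL',414,318,106),('roofBL',605,291,106),('brTL',323,226,60),('brTR',487,190,60),('knob',512,392,125),('postTop',397,437,80)): print(n,W(u,v,z))
"
```

```text
capC [571.1   5.7]
capTL [565.   25.2]
capTR [588.2  18.4]
capBR [577.1 -15.9]
capBL [552.7  -7.4]
mouthL [624.2  24.9]
mouthR [640.3  25.2]
endL [622.2  -7.8]
endR [637.   -8.4]
roofFL [594.1 -38. ]
roofBL [715.7 -54.9]
brTL [548.1  31.3]
brTR [666.3  22.5]
knob [641.4 -96.9]
postTop [ 553.4 -139. ]
```

```bash
python3 -c "
from h import *
go(571,5.5,84,72)"
```

```text
t 6.1 at [584.6 -20.4 230.9] rot [-180.      0.     73.55] gap 85.6 F [-0.5  0.  -0. ] units [ 0.7  -0.68  4.9 ] az 0.34
```

Call:
apply_moves:
  deltas:
    - [0.35,-0.34,0.7,0,0,0,1]
    - [0.35,-0.34,0.7,0,0,0,1]
    - [0,0,0.7,0,0,0.34,1]
    - [0,0,0.7,0,0,0,1]
    - [0,0,0.7,0,0,0,1]
    - [0,0,0.7,0,0,0,1]
    - [0,0,0.7,0,0,0,1]
    - [0,0,0,0,0,0,1]

```text
time: 7.08
tool_pos: [569.4, 5.7, 82.0]
tcp_rot: [-179.8, 0.1, 71.9]
ft_force: [-0.7, 0.2, 0.7]
finger_gap: 85.5
grip_force: 0.0
```

Call:
apply_moves:
  deltas:
    - [0,0,0,0,0,0,0]
    - [0,0,0,0,0,0,0]
    - [0,0,0,0,0,0,0]
    - [0,0,0,0,0,0,0]
    - [0,0,0,0,0,0,0]
    - [0,0,0,0,0,0,0]
    - [0,0,0,0,0,0,0]
    - [0,0,0,0,0,0,0]
  grip_force: 50

```text
time: 8.07
tool_pos: [571.6, 5.5, 84.7]
tcp_rot: [179.9, -0.0, 71.9]
ft_force: [-1.0, 0.4, 5.2]
finger_gap: 24.9
grip_force: 48.9
```

```bash
python3 -c "
from h import *
go(571,5.5,84,72)
C,im,s=grab('wrist','w2')
cv2.imwrite('pics/w2b.png',cv2.resize(im[140:400,130:450,::-1],None,fx=2.3,fy=2.3,interpolation=cv2.INTER_CUBIC))
C,im,s=grab('scene','s2')
a=cv2.resize(im[180:270,240:330,::-1],(600,600),interpolation=cv2.INTER_CUBIC);cv2.imwrite('pics/s2b.png',a)"
```

```text
t 8.1 at [571.6   5.5  84.7] rot [ 1.7994e+02 -2.0000e-02  7.1890e+01] gap 24.9 F [-1.   0.4  5.2] units [-0.01 -0.02  0.02] az -0.02
```

View pics/w2b.png

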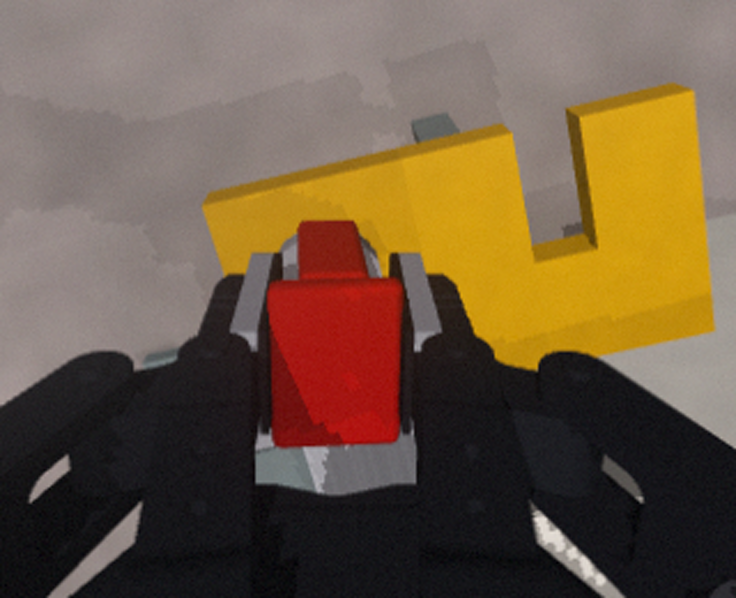

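The wrist crop shows the pads on the sides of the cap rather than on the handle below it. I'll open a little, go 3.5 mm lower and close again.

Call:
apply_moves:
  deltas:
    - [0,0,0,0,0,0,0.6]
    - [0,0,0,0,0,0,0.6]
    - [0,0,0.06,0,0,0,0.6]
    - [0,0,0.06,0,0,0,0.6]
    - [0,0,0,0,0,0,0.6]

```text
time: 8.8
tool_pos: [570.8, 5.5, 79.9]
tcp_rot: [-180.0, 0.0, 71.9]
ft_force: [0.1, -0.3, 0.1]
finger_gap: 51.3
grip_force: 0.0
```

Call:
apply_moves:
  deltas:
    - [0,0,0,0,0,0,0]
    - [0,0,0,0,0,0,0]
    - [0,0,0,0,0,0,0]
    - [0,0,0,0,0,0,0]
    - [0,0,0,0,0,0,0]
    - [0,0,0,0,0,0,0]
    - [0,0,0,0,0,0,0]
    - [0,0,0,0,0,0,0]
  grip_force: 60

```text
time: 9.8
tool_pos: [571.2, 5.4, 80.4]
tcp_rot: [180.0, -0.0, 71.9]
ft_force: [0.1, -0.1, 2.8]
finger_gap: 25.0
grip_force: 59.1
```

Call:
apply_moves:
  deltas:
    - [0,0,0,0,0,0,1]
    - [0,0,0,0,0,0,1]
    - [0,0,0,0,0,0,1]
    - [0,0,0,0,0,0,1]
    - [0,0,0,0,0,-0.98,1]
    - [0,0,0,0,0,-0.98,1]
    - [0,0,0,0,0,-0.98,1]
    - [0,0,0,0,0,-0.98,1]

```text
time: 10.8
tool_pos: [571.1, 5.4, 80.3]
tcp_rot: [-180.0, 0.0, 90.0]
ft_force: [-0.7, -0.0, -0.5]
finger_gap: 85.4
grip_force: 0.0
```

Call:
apply_moves:
  deltas:
    - [0,0,0,0,0,-0.98,1]
    - [0,0,0,0,0,-0.98,1]
    - [0,0,0,0,0,-0.98,1]
    - [0,0,0,0,0,-0.98,1]
    - [0,0,0,0,0,-0.98,1]
    - [0,0,0,0,0,-0.98,1]
    - [0,0,0,0,0,-0.98,1]
    - [0,0,0,0,0,-0.98,1]

```text
time: 11.8
tool_pos: [571.0, 5.5, 80.3]
tcp_rot: [-180.0, -0.0, 125.9]
ft_force: [-0.6, 0.1, -0.1]
finger_gap: 85.5
grip_force: 0.0
```

Call:
apply_moves:
  deltas:
    - [0,0,0,0,0,-0.98,1]
    - [0,0,0,0,0,-0.98,1]
    - [0,0,0,0,0,-0.98,1]
    - [0,0,0,0,0,-0.98,1]
    - [0,0,0,0,0,-0.98,1]
    - [0,0,0,0,0,-0.98,1]
    - [0,0,0,0,0,-0.98,1]
    - [0,0,0,0,0,-0.98,1]

```text
time: 12.8
tool_pos: [571.1, 5.4, 80.3]
tcp_rot: [-180.0, -0.0, 161.9]
ft_force: [-0.1, 0.0, -1.4]
finger_gap: 85.0
grip_force: 0.0
```

Call:
apply_moves:
  deltas:
    - [0,0,0.07,0,0,0,0]
    - [0,0,0,0,0,0,0]
    - [0,0,0,0,0,0,0]
    - [0,0,0,0,0,0,0]
    - [0,0,0,0,0,0,0]
    - [0,0,0,0,0,0,0]
    - [0,0,0,0,0,0,0]
    - [0,0,0,0,0,0,0]
  grip_force: 80

```text
time: 13.8
tool_pos: [570.9, 5.2, 78.3]
tcp_rot: [-180.0, -0.0, 161.7]
ft_force: [-5.1, -3.2, 4.6]
finger_gap: 34.5
grip_force: 79.7
```

Call:
apply_moves:
  deltas:
    - [0,0,-0.15,0,0,0,0]
    - [0,0,-0.25,0,0,0,0]
    - [0,0,-0.35,0,0,0,0]
    - [0,0,-0.4,0,0,0,0]
    - [0,0,-0.4,0,0,0,0]
    - [0,0,-0.4,0,0,0,0]
    - [0,0,-0.4,0,0,0,0]
    - [0,0,0,0,0,0,0]
  grip_force: 100

```text
time: 14.8
tool_pos: [572.3, 5.4, 150.6]
tcp_rot: [179.9, 0.2, 161.7]
ft_force: [0.1, 0.1, -0.7]
finger_gap: 34.7
grip_force: 99.4
```

Call:
apply_moves:
  deltas:
    - [0,0,0,0,0,0.98,0]
    - [0,0,0,0,0,0.98,0]
    - [0,0,0,0,0,0.98,0]
    - [0,0,0,0,0,0.98,0]
    - [0,0,0,0,0,0.98,0]
    - [0,0,0,0,0,0.98,0]
    - [0,0,0,0,0,0.98,0]
    - [0,0,0,0,0,0.98,0]

```text
time: 15.8
tool_pos: [570.9, 5.5, 148.1]
tcp_rot: [-180.0, -0.0, 125.6]
ft_force: [-0.5, -0.3, -0.3]
finger_gap: 34.8
grip_force: 99.6
```

Call:
apply_moves:
  deltas:
    - [0,0,0,0,0,0.98,0]
    - [0,0,0,0,0,0.98,0]
    - [0,0,0,0,0,0.98,0]
    - [0,0,0,0,0,0.98,0]
    - [0,0,0,0,0,0.98,0]
    - [0,0,0,0,0,0.98,0]
    - [0,0,0,0,0,0.98,0]
    - [0,0,0,0,0,0.98,0]

```text
time: 16.8
tool_pos: [570.9, 5.5, 148.1]
tcp_rot: [-180.0, -0.0, 89.7]
ft_force: [0.0, 0.2, 0.1]
finger_gap: 34.8
grip_force: 99.6
```

```bash
python3 -c "
from h import *
go(630.5,1.5,147,86)
C,im,s=grab('wrist','w3')
cv2.imwrite('pics/w3b.png',cv2.resize(im[100:400,130:450,::-1],None,fx=2,fy=2,interpolation=cv2.INTER_CUBIC))"
```

```text
t 16.8 at [570.9   5.5 148.1] rot [-179.96   -0.     89.71] gap 34.8 F [0.  0.2 0.1] units [-0.12  1.99  0.04] az 0.81
```

View pics/w3b.png

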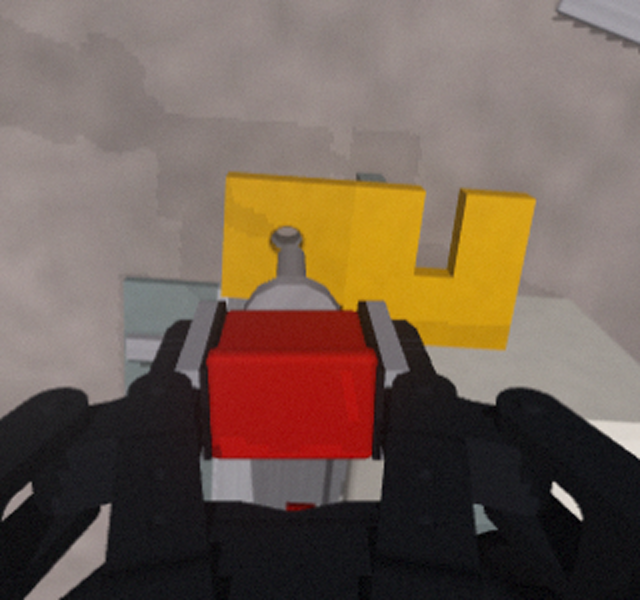

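The pin is clear of the bracket and hangs upright over the bore at crop (287,237). The notch runs from its mouth at (441,189) to its end at (434,271).

```bash
python3 -c "
from h import *
C=cam('wrist')
for u,v in((423,189),(460,191),(415,270),(454,274),(286,238)): print(px2w(C,130+u/2,100+v/2,60).round(1))"
```

```text
[622.8  26.5  60. ]
[637.1  25.6  60. ]
[621.5  -6.9  60. ]
[637.3  -8.7  60. ]
[569.9   7.1  60. ]
```

Call:
apply_moves:
  deltas:
    - [-0.02,0.28,0,0,0,0,0]
    - [-0.02,0.28,0,0,0,0,0]
    - [-0.02,0.28,0,0,0,0,0]
    - [-0.02,0.28,0,0,0,0,0]
    - [-0.02,0.28,0,0,0,0,0]
    - [-0.02,0.28,0,0,0,0,0]
    - [-0.02,0.3,0,0,0,0,0]
    - [0,0,0,0,0,0,0]

```text
time: 17.85
tool_pos: [631.0, 1.0, 148.6]
tcp_rot: [180.0, 0.0, 89.9]
ft_force: [0.0, -0.2, -0.9]
finger_gap: 35.1
grip_force: 99.6
```

Call:
apply_moves:
  deltas:
    - [0,0,0.3,0,0,0,0]
    - [0,0,0.3,0,0,0,0]
    - [0,0,0.3,0,0,0,0]
    - [0,0,0.3,0,0,0,0]
    - [0,0,0.3,0,0,0,0]
    - [0,0,0,0,0,0,0]

```text
time: 18.6
tool_pos: [629.7, 1.1, 102.4]
tcp_rot: [-179.9, -0.0, 89.9]
ft_force: [-1.6, -0.2, -1.3]
finger_gap: 34.9
grip_force: 99.6
```

```bash
python3 -c "
from h import *
go(630.7,1.1,79)
C,im,s=grab('wrist','w4')
cv2.imwrite('pics/w4b.png',cv2.resize(im[120:400,130:450,::-1],None,fx=2,fy=2,interpolation=cv2.INTER_CUBIC))"
```

```text
t 18.6 at [629.7   1.1 102.4] rot [-1.7989e+02 -1.0000e-02  8.9850e+01] gap 34.9 F [-1.6 -0.2 -1.3] units [-0.    0.03  0.78]
```

View pics/w4b.png

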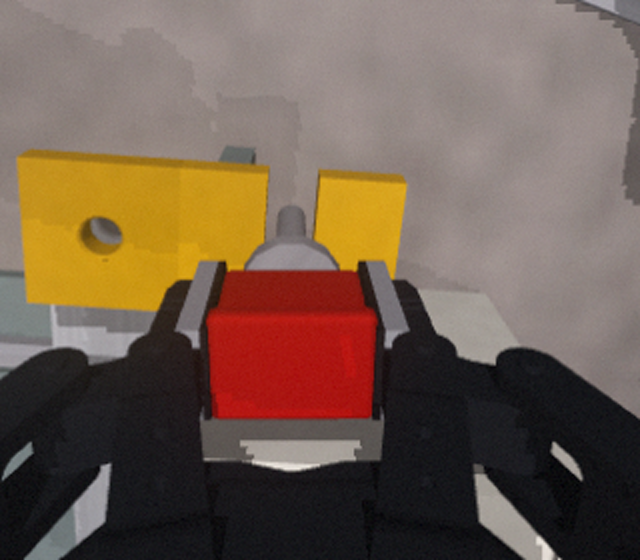

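The shaft is down in the notch with play on both sides. I'll lower it and release.

Call:
apply_moves:
  deltas:
    - [0,0,0.25,0,0,0,0]
    - [0,0,0.25,0,0,0,0]
    - [0,0,0.18,0,0,0,0]
    - [0,0,0.1,0,0,0,0]
    - [0,0,0,0,0,0,0]
    - [0,0,0,0,0,0,0]

```text
time: 19.4
tool_pos: [630.7, 1.1, 80.5]
tcp_rot: [180.0, 0.0, 89.9]
ft_force: [-0.2, 0.2, -0.3]
finger_gap: 35.2
grip_force: 99.6
```

Call:
apply_moves:
  deltas:
    - [0,0,0,0,0,0,0.5]
    - [0,0,0,0,0,0,0.55]
    - [0,0,0,0,0,0,0.7]
    - [0,0,-0.3,0,0,0,0.7]
    - [0,0,-0.8,0,0,0,0.7]
    - [0,0,-0.8,0,0,0,0.7]
    - [0,0,-0.8,0,0,0,0.7]
    - [0,0,0,0,0,0,0.7]

```text
time: 20.4
tool_pos: [632.4, 0.9, 164.7]
tcp_rot: [179.7, 0.0, 89.9]
ft_force: [0.3, 0.1, -0.5]
finger_gap: 60.2
grip_force: 0.0
```

Call:
apply_moves:
  deltas:
    - [0,0,-0.4,0,0,0.85,1]
    - [-0.78,-0.35,-0.4,0,0,0,1]
    - [-0.78,-0.35,0,0,0,0,1]
    - [-0.78,-0.35,0,0,0,0,1]
    - [-0.78,-0.35,0,0,0,0,1]
    - [-0.78,-0.35,0,0,0,0,1]
    - [-0.78,-0.35,0,0,0,0,1]
    - [-0.78,-0.35,0,0,0,0,1]

```text
time: 21.4
tool_pos: [544.6, -157.6, 184.0]
tcp_rot: [-179.9, -0.0, 86.0]
ft_force: [-0.3, 0.2, -0.6]
finger_gap: 86.0
grip_force: 0.0
```

Call:
apply_moves:
  deltas:
    - [-0.78,-0.35,0,0,0,0,1]
    - [0,0,0,0,0,0,1]
    - [0,0,0,0,0,0,1]

```text
time: 21.78
tool_pos: [533.4, -179.2, 184.6]
tcp_rot: [-180.0, -0.0, 85.9]
ft_force: [0.5, -0.3, 0.1]
finger_gap: 85.5
grip_force: 0.0
```

```bash
python3 -c "
from h import *
go(536,-181,190,86)
C,im,s=grab('wrist','w5')
cv2.imwrite('pics/w5b.png',cv2.resize(im[:,:,::-1],(800,600)))"
```

```text
t 21.8 at [ 533.4 -179.2  184.6] rot [-1.7996e+02 -4.0000e-02  8.5940e+01] gap 85.5 F [ 0.5 -0.3  0.1] units [-0.05  0.09 -0.18] az -0.01
```

View pics/w5b.png

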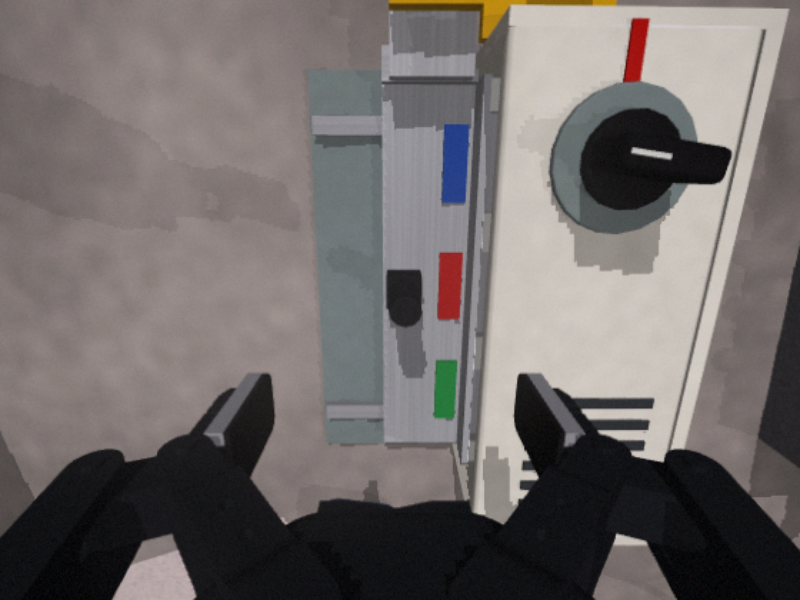

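The wrist view shows the post top at (405,310), the knob disc at (624,158) with its bar pointing right and slightly down, and the tags at blue (455,163), red (450,286) and green (445,389).

```bash
python3 -c "
from h import *
C=cam('wrist')
W=lambda u,v,z: px2w(C,u*.7,v*.7,z)[:2].round(1)
for n,u,v,z in (('post',405,311,80),('blue',455,163,40),('red',450,286,40),('green',445,389,40),('disc',624,158,108),('roofFL',510,8,106),('roofBLin',765,28,106),('frontL',384,82,40),('frontR',383,442,40),('mark',632,80,106),('mark2',640,18,106),('barA',632,150,128),('barB',672,156,128)): print(n,W(u,v,z))
"
```

```text
post [ 541.1 -182.3]
blue [ 578.6 -100.4]
red [ 573.1 -180. ]
green [ 567.  -258.5]
disc [ 648.4 -104.4]
roofFL [594.8 -39. ]
roofBLin [707.2 -53.6]
frontL [537.7 -51.6]
frontR [ 517.9 -301. ]
mark [650.1 -70.9]
mark2 [651.4 -46.4]
barA [ 640.9 -101.3]
barB [ 658.2 -104.8]
```

Call:
apply_moves:
  deltas:
    - [0,0,0,0,0,-0.98,1]
    - [0,0,0,0,0,-0.98,1]
    - [0,0,0,0,0,-0.98,1]
    - [0,0,0,0,0,-0.98,1]
    - [0,0,0,0,0,-0.98,1]
    - [0,0,0,0,0,-0.98,1]
    - [0,0,0,0,0,-0.98,1]
    - [0,0,0,0,0,-0.98,1]

```text
time: 22.82
tool_pos: [533.9, -178.6, 185.1]
tcp_rot: [180.0, -0.0, 122.1]
ft_force: [-0.0, 0.9, 0.0]
finger_gap: 85.4
grip_force: 0.0
```

Call:
apply_moves:
  deltas:
    - [0,0,0,0,0,-0.98,1]
    - [0,0,0,0,0,-0.98,1]
    - [0,0,0,0,0,-0.98,1]
    - [0,0,0,0,0,-0.98,1]
    - [0,0,0,0,0,-0.98,1]
    - [0,0,0,0,0,-0.98,1]
    - [0,0,0,0,0,-0.98,1]
    - [0,0,0,0,0,-0.98,1]

```text
time: 23.82
tool_pos: [533.9, -178.7, 185.1]
tcp_rot: [180.0, -0.0, 158.0]
ft_force: [0.6, -0.4, -0.3]
finger_gap: 85.4
grip_force: 0.0
```

Call:
apply_moves:
  deltas:
    - [-0.13,-0.05,0.5,0,0,-0.98,0.8]
    - [-0.13,-0.05,0.5,0,0,-0.98,0.8]
    - [0,0,0.5,0,0,-0.98,0.8]
    - [0,0,0.5,0,0,-0.98,0.8]
    - [0,0,0.5,0,0,0,0.8]
    - [0,0,0.5,0,0,0,0.8]
    - [0,0,0.5,0,0,0,0.8]
    - [0,0,0.5,0,0,0,0.8]

```text
time: 24.82
tool_pos: [539.8, -185.1, 64.3]
tcp_rot: [-180.0, 0.0, 175.8]
ft_force: [0.6, 0.6, 0.6]
finger_gap: 68.8
grip_force: 0.0
```

```bash
python3 -c "
from h import *
go(541,-182.8,65,176)"
```

```text
t 24.8 at [ 539.8 -185.1   64.3] rot [-180.      0.    175.77] gap 68.8 F [0.6 0.6 0.6] units [-0.03  0.08 -0.02] az -0.05
```

Call:
apply_moves:
  deltas:
    - [0,0.08,0,0,0,0,0]
    - [0,0,0,0,0,0,0]
    - [0,0,0,0,0,0,0]
    - [0,0,0,0,0,0,0]
    - [0,0,0,0,0,0,0]
    - [0,0,0,0,0,0,0]
    - [0,0,0,0,0,0,0]
    - [0,0,0,0,0,0,0]
  grip_force: 100

```text
time: 25.82
tool_pos: [540.5, -183.6, 66.5]
tcp_rot: [-179.9, 0.1, 175.8]
ft_force: [-2.4, -2.7, 7.0]
finger_gap: 17.5
grip_force: 97.6
```

Call:
apply_moves:
  deltas:
    - [0.15,0,0,0,0,0,0]
    - [0.25,0,0,0,0,0,0]
    - [0.25,0,0,0,0,0,0]
    - [0.25,0,0,0,0,0,0]
    - [0.25,0,0,0,0,0,0]
    - [0.25,0,0,0,0,0,0]
    - [0.25,0,0,0,0,0,0]
    - [0.25,0,0,0,0,0,0]

```text
time: 26.82
tool_pos: [483.8, -179.4, 66.5]
tcp_rot: [-179.9, 0.2, 175.8]
ft_force: [2.0, -5.3, 6.1]
finger_gap: 17.6
grip_force: 97.9
```

Call:
apply_moves:
  deltas:
    - [0.25,0,0,0,0,0,0]
    - [0.25,0,0,0,0,0,0]
    - [0.25,0,0,0,0,0,0]
    - [0.25,0,0,0,0,0,0]
    - [0.25,0,0,0,0,0,0]
    - [0.25,0,0,0,0,0,0]
    - [0.2,0,0,0,0,0,0]
    - [0,0,0,0,0,0,0]

```text
time: 27.82
tool_pos: [432.5, -175.6, 66.4]
tcp_rot: [-179.9, 0.1, 175.8]
ft_force: [-2.1, -5.1, 8.5]
finger_gap: 17.3
grip_force: 98.7
```

```bash
python3 -c "
from h import *
go(541,-182.8,65,176)"
```

```text
t 27.8 at [ 432.5 -175.6   66.4] rot [-1.7991e+02  1.1000e-01  1.7578e+02] gap 17.3 F [-2.1 -5.1  8.5] units [-3.62  0.03  0.05] az -0.05
```

Call:
apply_moves:
  deltas:
    - [0.07,0,0,0,0,0,0]
    - [0.07,0,0,0,0,0,0]
    - [0.06,0,0,0,0,0,0]
    - [0,0,0,0,0,0,0]

```text
time: 28.32
tool_pos: [430.7, -175.5, 66.6]
tcp_rot: [-179.9, 0.6, 175.8]
ft_force: [24.5, -6.5, -14.7]
finger_gap: 17.3
grip_force: 98.1
```

Call:
apply_moves:
  deltas:
    - [0,0,0,0,0,0,0.6]
    - [0,0,0,0,0,0,0.8]
    - [0,0,0,0,0,0,0.8]
    - [0,0,-0.8,0,0,0,1]
    - [0,0,-0.8,0,0,0,1]
    - [0,0,-0.8,0,0,0,1]
    - [0,0,-0.8,0,0,0,1]
    - [0,0,-0.8,0,0,0,1]

```text
time: 29.32
tool_pos: [425.9, -174.2, 185.8]
tcp_rot: [180.0, -0.0, 175.8]
ft_force: [-0.2, 0.6, 0.3]
finger_gap: 85.5
grip_force: 0.0
```

Call:
apply_moves:
  deltas:
    - [-0.5,0,-0.4,0,0,0,1]
    - [-0.5,0,-0.4,0,0,0,1]
    - [-0.5,0,-0.4,0,0,0,1]
    - [-0.5,0,-0.4,0,0,0,1]
    - [-0.4,0,0,0,0,0,1]
    - [0,0,0,0,0,0,1]
    - [0,0,0,0,0,0,1]

```text
time: 30.2
tool_pos: [497.3, -179.5, 232.3]
tcp_rot: [180.0, -0.1, 175.8]
ft_force: [-0.0, 0.5, 0.0]
finger_gap: 85.6
grip_force: 0.0
```

```bash
python3 -c "
from h import *
go(619,215,230,176)
C,im,s=grab('wrist','w6')
cv2.imwrite('pics/w6b.png',cv2.resize(im[:,:,::-1],(800,600)))
C,im,s=grab('top','t2')
for p in plates(C,im): print(p)"
```

```text
t 30.2 at [ 497.3 -179.5  232.3] rot [ 1.7997e+02 -1.0000e-01  1.7580e+02] gap 85.6 F [-0.   0.5  0. ] units [-3.08 13.41  0.08] az -0.04
('green', np.int32(273), array([178.5, 219. ]), array([515.9, 342.7], dtype=float32), array([74.3, 37.3]), 2.7)
('blue', np.int32(2210), array([141.2, 118.6]), array([859.2, 492.5], dtype=float32), array([155.3, 210.9]), 18.1)
('blue', np.int32(259), array([217.6, 189.2]), array([620.2, 215.6], dtype=float32), array([76.3, 39.1]), 25.3)
('red', np.int32(48), array([208.6, 131.4]), array([818. , 255.2], dtype=float32), array([25.1, 21.8]), 46.5)
('red', np.int32(65), array([282. , 184.2]), array([6.431e+02, 4.000e-01], dtype=float32), array([30.5, 20.1]), 1.6)
```

View pics/w6b.png

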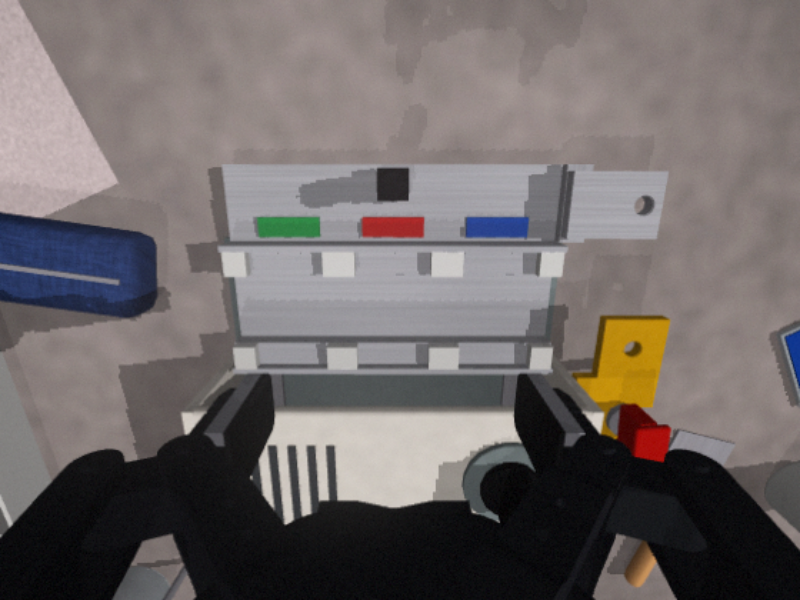

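The tray is fully out: there is no red plate, the three berths sit between white locators at rows 263 and 357, the post is at (393,184) and the pin is hanging in the notch. The top camera shows that the green plate has been knocked, to about (516,343).

Run:
```python
from h import *
C=cam('wrist')
W=lambda u,v,z: px2w(C,u*.7,v*.7,z)[:2]
for n,q in(('g',(234,338,246,342)),('r',(338,447,342,443)),('b',(447,551,443,541))):
    P=np.array([W(q[0],263,44),W(q[1],263,44),W(q[2],357,44),W(q[3],357,44)]); print(n,P.round(1).tolist(),P.mean(0).round(1))
for n,u,v,z in(('frontwall',393,245,44),('backwall',393,371,44),('post',393,184,80),('tagb',497,227,40),('tagg',289,227,40)): print(n,W(u,v,z).round(1))
```

```text
g [[481.3, -302.7], [487.3, -221.8], [561.2, -307.5], [567.0, -227.4]] [ 524.2 -264.9]
r [[487.3, -221.8], [493.5, -137.1], [567.0, -227.4], [573.2, -143.3]] [ 530.2 -182.4]
b [[493.5, -137.1], [499.4, -56.2], [573.2, -143.3], [579.2, -61.5]] [536.3 -99.5]
frontwall [ 476.4 -178. ]
backwall [ 583.  -185.9]
post [ 430.4 -174.6]
tagb [469.  -97.3]
tagg [ 457.3 -256.8]
```

Run:
```python
from h import *
s={'tool_pos':np.array([497.3,-179.5,232.3]),'tcp_rot':np.array([179.97,-.1,175.8])}
C=cam('wrist',s)
im=cv2.imread('pics/w6.png'); 
cv2.imwrite('pics/w6c.png',cv2.resize(im[160:270,150:410],(780,330),interpolation=cv2.INTER_CUBIC))
W=lambda u,v,z: px2w(C,u*.7,v*.7,z)[:2].round(1)
for u,z in((246,34),(322,44),(354,34),(431,34),(463,44),(539,34)): print(u,W(u,265,z))
```

```text
246 [ 485.2 -297.2]
322 [ 487.7 -234.2]
354 [ 491.6 -210.5]
431 [ 496.1 -148.8]
463 [ 495.7 -124.7]
539 [502.3 -62.1]
```

View pics/w6c.png

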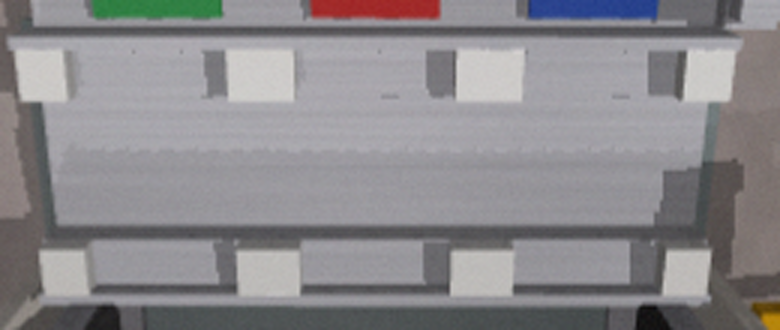

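Berth centres from this view come to: red about (530,-182), blue (536,-97) and green (524,-267). Next is the blue plate.

Call:
apply_moves:
  deltas:
    - [-0.2,0.84,0,0,0,0,1]
    - [-0.2,0.84,0,0,0,0,1]
    - [-0.2,0.84,0,0,0,0,1]
    - [-0.2,0.84,0,0,0,0,1]
    - [-0.2,0.84,0,0,0,0,1]
    - [-0.2,0.84,0,0,0,0,1]
    - [-0.2,0.84,0,0,0,0,1]
    - [-0.2,0.84,0,0,0,0,1]

```text
time: 31.3
tool_pos: [560.5, 18.5, 233.1]
tcp_rot: [-180.0, -0.0, 175.8]
ft_force: [0.4, -0.3, 0.1]
finger_gap: 85.6
grip_force: 0.0
```

Call:
apply_moves:
  deltas:
    - [-0.2,0.84,0,0,0,0,1]
    - [-0.2,0.84,0,0,0,0,1]
    - [-0.2,0.84,0,0,0,0,1]
    - [-0.2,0.84,0,0,0,0,1]
    - [-0.2,0.84,0,0,0,0,1]
    - [-0.2,0.84,0,0,0,0,1]
    - [-0.2,0.84,0,0,0,0,1]
    - [-0.2,0.84,0,0,0,0,1]

```text
time: 32.3
tool_pos: [623.2, 215.9, 233.1]
tcp_rot: [-180.0, -0.0, 175.8]
ft_force: [-0.2, -0.2, 0.5]
finger_gap: 85.3
grip_force: 0.0
```

Call:
apply_moves:
  deltas:
    - [0,0,0,0,0,-0.92,1]
    - [0,0,0,0,0,-0.92,1]
    - [0,0,0,0,0,-0.92,1]
    - [0,0,0,0,0,-0.92,1]
    - [0,0,0,0,0,-0.92,1]
    - [0,0,0,0,0,-0.92,1]
    - [0,0,0,0,0,-0.92,1]
    - [0,0,0,0,0,0,1]

```text
time: 33.3
tool_pos: [623.1, 215.1, 233.1]
tcp_rot: [180.0, -0.0, -154.7]
ft_force: [0.7, 0.3, 0.1]
finger_gap: 85.4
grip_force: 0.0
```

```bash
cat >> h.py <<'E'
def findplate(col,tag,z=7.5):
    C,im,s=grab('wrist',tag); hsv=cv2.cvtColor(im,cv2.COLOR_RGB2HSV)
    lo,hi={'blue':((105,130,50),(128,255,255)),'green':((45,100,50),(78,255,255))}[col]
    m=cv2.inRange(hsv,lo,hi); n,l,st,ce=cv2.connectedComponentsWithStats(m); i=1+st[1:,4].argmax()
    c=max(cv2.findContours((l==i).astype('uint8'),0,1)[0],key=cv2.contourArea)[:,0]
    w=np.array([px2w(C,x,y,z)[:2] for x,y in c]).astype(np.float32); r=cv2.minAreaRect(w)
    ang=r[2] if r[1][0]>r[1][1] else r[2]+90
    print('plate',np.round(r[0],1),np.round(r[1],1),'long axis %.1f'%ang,'px',ce[i].round())
    return r[0],ang
E
python3 -c "
from h import *
p,a=findplate('blue','w7')
a=(a+90)%180-90
go(p[0],p[1],15.5,180+a)"
```

```text
plate [621.5 216.3] [82.2 45.5] long axis 24.8 px [277. 181.]
t 33.4 at [623.2 215.1 233.2] rot [ 1.8000e+02 -2.0000e-02 -1.5479e+02] gap 85.2 F [ 0.1 -1.3 -0.3] units [0.03 0.06 7.26] az 0.08
```

Call:
apply_moves:
  deltas:
    - [0.03,0.06,0.8,0,0,0.08,0.82]
    - [0,0,0.8,0,0,0,0.82]
    - [0,0,0.8,0,0,0,0.82]
    - [0,0,0.8,0,0,0,0.82]
    - [0,0,0.8,0,0,0,0.82]
    - [0,0,0.8,0,0,0,0.82]
    - [0,0,0.8,0,0,0,0.82]
    - [0,0,0,0,0,0,0.82]
  grip_force: 40

```text
time: 34.35
tool_pos: [619.7, 215.9, 62.6]
tcp_rot: [180.0, -0.3, -155.1]
ft_force: [0.3, 1.0, -0.4]
finger_gap: 70.1
grip_force: 0.0
```

Call:
apply_moves:
  deltas:
    - [0,0,0.6,0,0,0,0.82]
    - [0,0,0.5,0,0,0,0.82]
    - [0,0,0.3,0,0,0,0.82]
    - [0,0,0.2,0,0,0,0.82]
    - [0,0,0,0,0,0,0.82]

```text
time: 34.98
tool_pos: [621.5, 216.5, 16.8]
tcp_rot: [180.0, -0.0, -155.1]
ft_force: [-0.4, 0.2, 0.9]
finger_gap: 70.0
grip_force: 0.0
```

```bash
python3 -c "
from h import *
go(621.5,216.3,16,204.8)
C,im,s=grab('wrist','w8')
cv2.imwrite('pics/w8b.png',cv2.resize(im[100:360,110:450,::-1],None,fx=2.2,fy=2.2,interpolation=cv2.INTER_CUBIC))"
```

```text
t 35.0 at [621.5 216.5  16.8] rot [ 1.7999e+02 -5.0000e-02 -1.5506e+02] gap 70.0 F [-0.4  0.2  0.9] units [ 0.   -0.01  0.03] az 0.03
```

View pics/w8b.png

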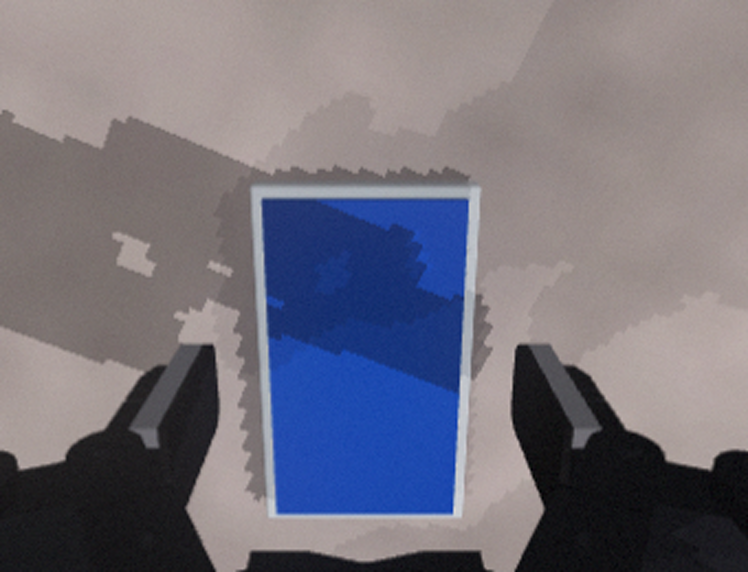

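The plate lies centred and square between the pads. I'll close with care.

Call:
apply_moves:
  deltas:
    - [0,0,0,0,0,0,0.58]
    - [0,0,0,0,0,0,0.58]
    - [0,0,0,0,0,0,0.58]
    - [0,0,0,0,0,0,0.58]
    - [0,0,0,0,0,0,0.58]
    - [0,0,0,0,0,0,0.58]

```text
time: 35.78
tool_pos: [621.8, 216.6, 17.3]
tcp_rot: [180.0, -0.0, -155.1]
ft_force: [-0.5, 0.7, -0.7]
finger_gap: 49.4
grip_force: 0.0
```

Call:
apply_moves:
  deltas:
    - [0,0,0,0,0,0,0.7]
    - [0,0,0,0,0,0,0.7]
    - [0,0,0.07,0,0,0,0.7]
    - [0,0,0.06,0,0,0,0.7]
    - [0,0,0.05,0,0,0,0.7]
    - [0,0,0,0,0,0,0.7]

```text
time: 36.52
tool_pos: [621.6, 216.5, 11.6]
tcp_rot: [180.0, -0.0, -155.1]
ft_force: [-0.7, 0.8, 0.7]
finger_gap: 59.8
grip_force: 0.0
```

Call:
apply_moves:
  deltas:
    - [0,0,0,0,0,0,0.58]
    - [0,0,0,0,0,0,0.58]
    - [0,0,0,0,0,0,0.58]
    - [0,0,0,0,0,0,0.58]

```text
time: 37.02
tool_pos: [622.1, 216.7, 12.2]
tcp_rot: [-180.0, 0.0, -155.1]
ft_force: [0.3, -1.1, 2.5]
finger_gap: 50.1
grip_force: 41.9
```

Call:
apply_moves:
  deltas:
    - [0,0,0,0,0,0,0.68]
    - [0,0,0,0,0,0,0.68]
    - [0,0,0.04,0,0,0,0.68]
    - [0,0,0.05,0,0,0,0.68]
    - [0,0,0,0,0,0,0.68]

```text
time: 37.65
tool_pos: [621.8, 216.6, 9.4]
tcp_rot: [180.0, -0.0, -155.1]
ft_force: [-2.5, -0.2, 4.1]
finger_gap: 58.0
grip_force: 2.0
```

Call:
apply_moves:
  deltas:
    - [0,0,0,0,0,0,0.58]
    - [0,0,0,0,0,0,0.58]
    - [0,0,0,0,0,0,0.4]
    - [0,0,0,0,0,0,0.4]
    - [0,0,0,0,0,0,0.4]
    - [0,0,0,0,0,0,0.4]
  grip_force: 60

```text
time: 38.4
tool_pos: [623.1, 217.0, 11.2]
tcp_rot: [-180.0, 0.2, -155.1]
ft_force: [-2.4, -1.6, 11.3]
finger_gap: 50.1
grip_force: 64.0
```

Call:
apply_moves:
  deltas:
    - [0,0,-0.2,0,0,0,0.4]
    - [0,0,-0.5,0,0,0,0.4]
    - [0,0,-0.7,0,0,0,0.4]
    - [0,0,-0.8,0,0,0,0.4]
    - [0,0,-0.8,0,0,0,0.4]
    - [0,0,-0.8,0,0,0,0.4]
    - [0,0,-0.8,0,0,0,0.4]
    - [0,0,-0.6,0,0,0,0.4]
  grip_force: 80

```text
time: 39.4
tool_pos: [622.4, 216.8, 168.0]
tcp_rot: [-180.0, 0.1, -155.1]
ft_force: [0.0, -0.3, -0.3]
finger_gap: 49.3
grip_force: 82.6
```

Call:
apply_moves:
  deltas:
    - [0,0,0,0,0,0.8,0.4]
    - [0,0,0,0,0,0.8,0.4]
    - [0,0,0,0,0,0.8,0.4]
    - [0,0,0,0,0,0.8,0.4]
    - [0,0,0,0,0,0.8,0.4]
    - [0,0,0,0,0,0.8,0.4]
    - [0,0,0,0,0,0.8,0.4]
    - [0,0,0,0,0,0.8,0.4]

```text
time: 40.4
tool_pos: [621.8, 216.6, 165.8]
tcp_rot: [180.0, 0.0, 175.5]
ft_force: [0.3, -0.0, -0.3]
finger_gap: 49.4
grip_force: 82.6
```

```bash
python3 -c "
from h import *
go(536.2,-97.4,165,175.8)
findplate('blue','w9',167)"
```

```text
t 40.4 at [621.8 216.6 165.8] rot [1.8000e+02 1.0000e-02 1.7549e+02] gap 49.4 F [ 0.3 -0.  -0.3] units [  2.02 -10.66   0.03] az -0.07
plate [618.  217.4] [44.  80.1] long axis 175.5 px [276. 263.]
```

Call:
apply_moves:
  deltas:
    - [0.14,-0.76,0,0,0,0,0.4]
    - [0.14,-0.76,0,0,0,0,0.4]
    - [0.14,-0.76,0,0,0,0,0.4]
    - [0.14,-0.76,0,0,0,0,0.4]
    - [0.14,-0.76,0,0,0,0,0.4]
    - [0.14,-0.76,0,0,0,0,0.4]
    - [0.14,-0.76,0,0,0,0,0.4]
    - [0.14,-0.76,0,0,0,0,0.4]

```text
time: 41.45
tool_pos: [573.9, 35.8, 165.3]
tcp_rot: [-180.0, 0.0, 175.6]
ft_force: [0.0, 0.4, -1.2]
finger_gap: 49.2
grip_force: 82.6
```

Call:
apply_moves:
  deltas:
    - [0.14,-0.76,0,0,0,0,0.4]
    - [0.14,-0.76,0,0,0,0,0.4]
    - [0.14,-0.76,0,0,0,0,0.4]
    - [0.14,-0.76,0,0,0,0,0.4]
    - [0.14,-0.76,0,0,0,0,0.4]
    - [0.14,-0.76,0,0,0,0,0.4]
    - [0,0,0,0,0,0,0.4]

```text
time: 42.32
tool_pos: [538.1, -99.1, 165.3]
tcp_rot: [-180.0, 0.0, 175.5]
ft_force: [-0.3, 0.6, -0.5]
finger_gap: 49.1
grip_force: 82.7
```

Call:
apply_moves:
  deltas:
    - [0,0,0.6,0,0,0,0.4]
    - [0,0,0.6,0,0,0,0.4]
    - [0,0,0.6,0,0,0,0.4]
    - [0,0,0.6,0,0,0,0.4]
    - [0,0,0.4,0,0,0,0.4]
    - [0,0,0,0,0,0,0.4]
    - [0,0,0,0,0,0,0.4]

```text
time: 43.2
tool_pos: [539.3, -97.3, 81.8]
tcp_rot: [-180.0, 0.1, 175.6]
ft_force: [1.3, 0.6, -0.9]
finger_gap: 49.4
grip_force: 82.7
```

```bash
python3 -c "
from h import *
go(538,-97.6,45,175.8)
C,im,s=grab('wrist','w10')
cv2.imwrite('pics/w10b.png',cv2.resize(im[100:380,90:470,::-1],None,fx=2.1,fy=2.1,interpolation=cv2.INTER_CUBIC))"
```

```text
t 43.2 at [539.3 -97.3  81.8] rot [-1.7999e+02  5.0000e-02  1.7561e+02] gap 49.4 F [ 1.3  0.6 -0.9] units [ 0.04 -0.01  1.23] az -0.04
```

View pics/w10b.png

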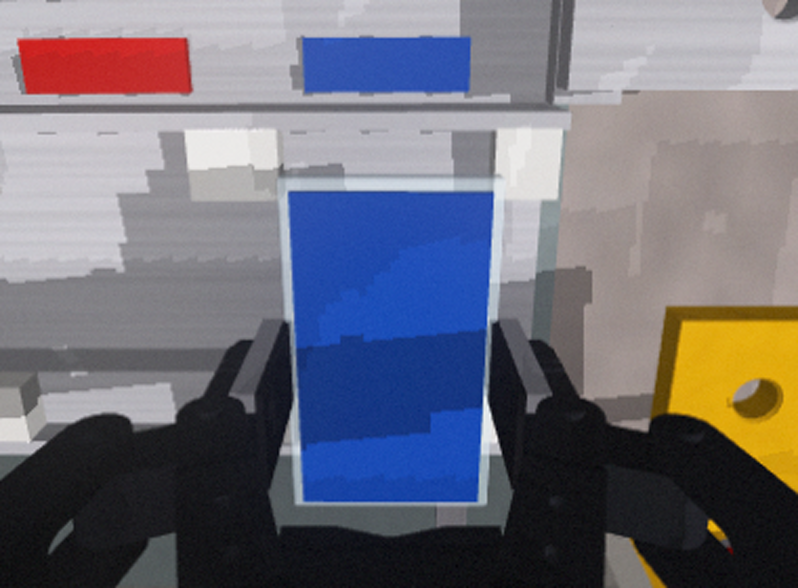

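```bash
python3 -c "
from h import *
C=cam('wrist')
W=lambda u,v,z: px2w(C,90+u/2.1,100+v/2.1,z)[:2].round(1)
print('loc',W(277,165,34),W(497,165,34),'wall',W(390,128,34),W(390,128,44))
for z in(74,77): print('plate front',W(281,181,z),W(501,181,z),'back',W(298,504,z),W(486,504,z))
print('tag',W(303,65,20),W(470,65,20))
"
```

```text
loc [ 497.1 -126.8] [502.  -62.5] wall [488.8 -92.9] [487.5 -92.8]
plate front [ 493.7 -118.2] [497.5 -68.2] back [ 583.1 -125.2] [587.  -74.2]
plate front [ 493.  -117.6] [496.8 -68.7] back [ 580.6 -124.5] [584.3 -74.5]
tag [ 469.8 -117.8] [473.7 -67.6]
```

Call:
apply_moves:
  deltas:
    - [0.1,-0.035,0,0,0,0,0.4]
    - [0,0,0.3,0,0,0,0.4]
    - [0,0,0.3,0,0,0,0.4]
    - [0,0,0.2,0,0,0,0.4]
    - [0,0,0,0,0,0,0.4]
    - [0,0,0,0,0,0,0.4]

```text
time: 44.0
tool_pos: [535.8, -98.0, 57.2]
tcp_rot: [180.0, 0.0, 175.6]
ft_force: [0.9, 0.1, -1.0]
finger_gap: 49.0
grip_force: 82.7
```

```bash
python3 -c "
from h import *
go(536,-97.6,45,175.8)
C,im,s=grab('wrist','w11')
cv2.imwrite('pics/w11b.png',cv2.resize(im[100:380,90:470,::-1],None,fx=2.1,fy=2.1,interpolation=cv2.INTER_CUBIC))"
```

```text
t 44.0 at [535.8 -98.   57.2] rot [180.     0.   175.61] gap 49.0 F [ 0.9  0.1 -1. ] units [-0.01  0.01  0.41] az -0.04
```

View pics/w11b.png

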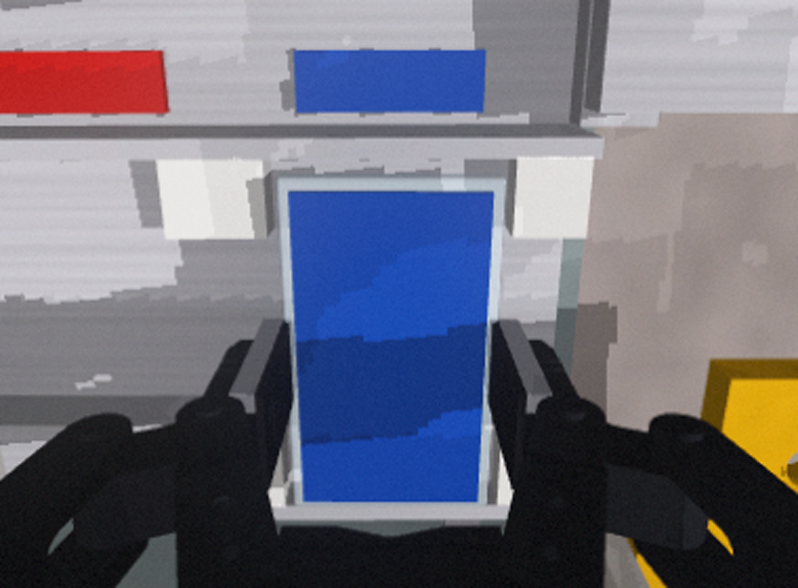

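```bash
python3 -c "
from h import *
C=cam('wrist')
W=lambda u,v,z: px2w(C,90+u/2.1,100+v/2.1,z)[:2].round(1)
print('loc',W(263,200,44),W(515,200,44),'wall',W(390,159,44),'back',W(390,506,44))
z=52.5; print('plate front',W(279,179,z),W(505,179,z),'back',W(298,504,z),W(486,504,z))
"
```

```text
loc [ 495.5 -124.9] [500.1 -64.7] wall [488.  -93.8] back [ 586.8 -101.3]
plate front [ 489.  -118.7] [492.8 -68.5] back [ 576.9 -125.1] [580.7 -75.2]
```

Call:
apply_moves:
  deltas:
    - [-0.06,-0.02,0,0,0,0,0.4]
    - [0,0,0.15,0,0,0,0.4]
    - [0,0,0.15,0,0,0,0.4]
    - [0,0,0.08,0,0,0,0.4]
    - [0,0,0,0,0,0,0.4]
    - [0,0,0,0,0,0,0.4]

```text
time: 44.8
tool_pos: [537.3, -98.7, 45.7]
tcp_rot: [180.0, -0.0, 175.6]
ft_force: [-0.5, 0.2, -0.0]
finger_gap: 49.4
grip_force: 82.7
```

Call:
apply_moves:
  deltas:
    - [0,0,0.04,0,0,0,0.4]
    - [0,0,0,0,0,0,0.4]

```text
time: 45.05
tool_pos: [538.1, -98.8, 45.4]
tcp_rot: [-180.0, 0.1, 175.6]
ft_force: [-0.2, 1.0, 4.3]
finger_gap: 49.3
grip_force: 83.2
```

Fz is rising, so the plate is on its ledges. Release and lift.

Call:
apply_moves:
  deltas:
    - [0,0,0,0,0,0,0.64]
    - [0,0,0,0,0,0,0.68]
    - [0,0,0,0,0,0,0.68]
    - [0,0,-0.2,0,0,0,0.68]
    - [0,0,-0.5,0,0,0,0.68]
    - [0,0,-0.8,0,0,0,0.68]
    - [0,0,-0.9,0,0,0,0.68]
    - [0,0,-0.9,0,0,0,0.68]

```text
time: 46.05
tool_pos: [537.7, -98.8, 145.8]
tcp_rot: [-180.0, 0.1, 175.6]
ft_force: [0.8, -0.3, -0.7]
finger_gap: 58.0
grip_force: 0.0
```

Call:
apply_moves:
  deltas:
    - [0,0,-0.9,0,0,0,1]
    - [0,0,-0.9,0,0,0,1]
    - [0,0,-0.9,0,0,0,1]
    - [0,0,0,0,0,0,1]
    - [0,0,0,0,0,0,1]

```text
time: 46.68
tool_pos: [537.3, -98.6, 224.5]
tcp_rot: [-180.0, 0.0, 175.6]
ft_force: [-0.3, -0.4, -0.5]
finger_gap: 85.5
grip_force: 0.0
```

```bash
python3 -c "
from h import *
findplate('blue','w12',41.5)
C,im,s=grab('top','t3')
for p in plates(C,im): print(p)
go(520,343,230,182.7)"
```

```text
plate [536.9 -98.3] [45.7 82.3] long axis 175.5 px [275. 189.]
('green', np.int32(272), array([178.5, 219.1]), array([515.8, 342.6], dtype=float32), array([74.3, 37.3]), 2.7)
('blue', np.int32(2200), array([141. , 118.6]), array([859.4, 493. ], dtype=float32), array([153.3, 211.6]), 18.4)
('blue', np.int32(122), array([310.4, 222.1]), array([518.4, -97.7], dtype=float32), array([39. , 43.5]), 85.0)
('red', np.int32(48), array([208.6, 131.4]), array([818. , 255.2], dtype=float32), array([25.1, 21.8]), 46.5)
('red', np.int32(65), array([282. , 184.2]), array([6.431e+02, 4.000e-01], dtype=float32), array([30.5, 20.1]), 1.6)
t 46.8 at [536.7 -98.5 223.4] rot [ 1.7998e+02 -1.1000e-01  1.7561e+02] gap 85.1 F [-0.3  0.2 -0.3] units [ 1.68 14.63 -0.21] az -1.55
```

Call:
apply_moves:
  deltas:
    - [0.11,0.92,0,0,0,0,1]
    - [0.11,0.92,0,0,0,0,1]
    - [0.11,0.92,0,0,0,0,1]
    - [0.11,0.92,0,0,0,0,1]
    - [0.11,0.92,0,0,0,0,1]
    - [0.11,0.92,0,0,0,0,1]
    - [0.11,0.92,0,0,0,0,1]
    - [0.11,0.92,0,0,0,0,1]

```text
time: 47.78
tool_pos: [527.2, 124.3, 223.3]
tcp_rot: [-180.0, -0.1, 175.6]
ft_force: [0.6, 0.8, 0.2]
finger_gap: 85.2
grip_force: 0.0
```

Call:
apply_moves:
  deltas:
    - [0.11,0.92,0,0,0,0,1]
    - [0.11,0.92,0,0,0,0,1]
    - [0.11,0.92,0,0,0,0,1]
    - [0.11,0.92,0,0,0,0,1]
    - [0.11,0.92,0,0,0,0,1]
    - [0.11,0.92,0,0,0,0,1]
    - [0.11,0.92,0,0,0,0,1]
    - [0.11,0.92,0,0,0,0,1]

```text
time: 48.78
tool_pos: [517.9, 346.2, 223.1]
tcp_rot: [-179.9, -0.1, 175.6]
ft_force: [-0.1, -0.9, -0.4]
finger_gap: 85.5
grip_force: 0.0
```

Call:
apply_moves:
  deltas:
    - [0,0,0,0,0,-0.78,1]
    - [0,0,0,0,0,-0.78,1]
    - [0,0,0,0,0,0,1]
    - [0,0,0,0,0,0,1]

```text
time: 49.28
tool_pos: [518.3, 345.4, 223.8]
tcp_rot: [-180.0, -0.1, -177.3]
ft_force: [0.8, -1.0, 0.5]
finger_gap: 85.3
grip_force: 0.0
```

```bash
python3 -c "
from h import *
p,a=findplate('green','w13')
a=(a+90)%180-90
go(p[0],p[1],11,180+a)"
```

```text
plate [518.7 343.6] [83.4 45.9] long axis 1.8 px [274. 184.]
t 49.3 at [518.4 345.4 224.1] rot [-1.7998e+02 -4.0000e-02 -1.7731e+02] gap 85.5 F [0.1 0.3 0.2] units [-0.01 -0.06  7.1 ] az 0.20
```

Call:
apply_moves:
  deltas:
    - [0,-0.06,0.8,0,0,0.2,0.8]
    - [0,0,0.8,0,0,0,0.8]
    - [0,0,0.8,0,0,0,0.8]
    - [0,0,0.8,0,0,0,0.8]
    - [0,0,0.8,0,0,0,0.8]
    - [0,0,0.8,0,0,0,0.8]
    - [0,0,0.6,0,0,0,0.8]
    - [0,0,0,0,0,0,0.8]
  grip_force: 40

```text
time: 50.32
tool_pos: [517.4, 343.1, 60.7]
tcp_rot: [-179.9, -0.2, -178.2]
ft_force: [0.6, -0.4, 0.1]
finger_gap: 68.4
grip_force: 0.0
```

Call:
apply_moves:
  deltas:
    - [0,0,0.6,0,0,0,0.72]
    - [0,0,0.5,0,0,0,0.72]
    - [0,0,0.3,0,0,0,0.72]
    - [0,0,0.25,0,0,0,0.72]
    - [0,0,0,0,0,0,0.72]
    - [0,0,0,0,0,0,0.72]

```text
time: 51.08
tool_pos: [519.0, 344.0, 13.5]
tcp_rot: [180.0, 0.0, -178.2]
ft_force: [0.4, 0.5, -0.4]
finger_gap: 61.5
grip_force: 0.0
```

```bash
python3 -c "
from h import *
go(518.7,343.6,10.2,181.8)
findplate('green','w14')"
```

```text
t 51.1 at [519.  344.   13.5] rot [ 1.7998e+02  3.0000e-02 -1.7816e+02] gap 61.5 F [ 0.4  0.5 -0.4] units [ 0.01 -0.01  0.11] az 0.01
plate [518.5 343.6] [83.4 45.8] long axis 1.8 px [274. 261.]
```

Aligned. I'll go 3 mm lower, then close.

Call:
apply_moves:
  deltas:
    - [0,0,0.06,0,0,0,0.7]
    - [0,0,0.05,0,0,0,0.7]
    - [0,0,0,0,0,0,0.7]
    - [0,0,0,0,0,0,0.58]
    - [0,0,0,0,0,0,0.58]
    - [0,0,0,0,0,0,0.58]
    - [0,0,0,0,0,0,0.58]
    - [0,0,0,0,0,0,0.58]

```text
time: 52.12
tool_pos: [519.5, 344.3, 11.0]
tcp_rot: [179.9, 0.1, -178.2]
ft_force: [0.1, -0.2, 7.0]
finger_gap: 50.9
grip_force: 45.4
```

Call:
apply_moves:
  deltas:
    - [0,0,0,0,0,0,0.4]
    - [0,0,0,0,0,0,0.4]
    - [0,0,0,0,0,0,0.4]
  grip_force: 80

```text
time: 52.5
tool_pos: [519.7, 344.4, 11.4]
tcp_rot: [179.9, 0.1, -178.2]
ft_force: [-1.7, -0.6, 8.1]
finger_gap: 49.0
grip_force: 84.7
```

Call:
apply_moves:
  deltas:
    - [0,0,-0.2,0,0,0,0.4]
    - [0,0,-0.5,0,0,0,0.4]
    - [0,0,-0.7,0,0,0,0.4]
    - [0,0,-0.8,0,0,0,0.4]
    - [0,0,-0.8,0,0,0,0.4]
    - [0,0,-0.8,0,0,0,0.4]
    - [0,0,-0.8,0,0,0.66,0.4]
    - [0,0,-0.6,0,0,0.66,0.4]

```text
time: 53.5
tool_pos: [519.3, 344.2, 169.0]
tcp_rot: [179.9, 0.1, 175.7]
ft_force: [0.0, 0.6, -0.9]
finger_gap: 48.9
grip_force: 82.6
```

Call:
apply_moves:
  deltas:
    - [0,0,0,0,0,0,0.4]
    - [0,0,0,0,0,0,0.4]

```text
time: 53.75
tool_pos: [518.5, 343.7, 165.7]
tcp_rot: [-180.0, -0.0, 175.9]
ft_force: [-0.1, 0.7, -1.3]
finger_gap: 48.8
grip_force: 82.6
```

```bash
python3 -c "
from h import *
findplate('green','w15',163.5)
go(525.5,-268.6,165,175.7)"
```

```text
plate [517.  344.4] [45.3 82.5] long axis 176.0 px [275. 263.]
t 53.8 at [518.2 343.5 165. ] rot [-1.7996e+02 -6.0000e-02  1.7585e+02] gap 49.0 F [ 0.3  0.4 -1.7] units [-1.720e+00 -2.033e+01  1.000e-02] az 0.03
```

Call:
apply_moves:
  deltas:
    - [-0.07,-0.85,0,0,0,0,0.4]
    - [-0.07,-0.85,0,0,0,0,0.4]
    - [-0.07,-0.85,0,0,0,0,0.4]
    - [-0.07,-0.85,0,0,0,0,0.4]
    - [-0.07,-0.85,0,0,0,0,0.4]
    - [-0.07,-0.85,0,0,0,0,0.4]
    - [-0.07,-0.85,0,0,0,0,0.4]
    - [-0.07,-0.85,0,0,0,0,0.4]

```text
time: 54.8
tool_pos: [519.6, 138.2, 164.5]
tcp_rot: [-180.0, -0.1, 175.8]
ft_force: [0.7, 0.8, 0.0]
finger_gap: 49.1
grip_force: 82.7
```

Call:
apply_moves:
  deltas:
    - [-0.07,-0.85,0,0,0,0,0.4]
    - [-0.07,-0.85,0,0,0,0,0.4]
    - [-0.07,-0.85,0,0,0,0,0.4]
    - [-0.07,-0.85,0,0,0,0,0.4]
    - [-0.07,-0.85,0,0,0,0,0.4]
    - [-0.07,-0.85,0,0,0,0,0.4]
    - [-0.07,-0.85,0,0,0,0,0.4]
    - [-0.07,-0.85,0,0,0,0,0.4]

```text
time: 55.8
tool_pos: [521.4, -66.2, 164.6]
tcp_rot: [180.0, -0.1, 175.8]
ft_force: [0.9, -0.0, -0.2]
finger_gap: 49.4
grip_force: 82.7
```

Call:
apply_moves:
  deltas:
    - [-0.07,-0.85,0,0,0,0,0.4]
    - [-0.07,-0.85,0,0,0,0,0.4]
    - [-0.07,-0.85,0,0,0,0,0.4]
    - [-0.07,-0.85,0,0,0,0,0.4]
    - [-0.07,-0.85,0,0,0,0,0.4]
    - [-0.07,-0.85,0,0,0,0,0.4]
    - [-0.07,-0.85,0,0,0,0,0.4]
    - [0,0,0,0,0,0,0.4]

```text
time: 56.8
tool_pos: [523.0, -245.8, 164.6]
tcp_rot: [180.0, -0.1, 175.7]
ft_force: [-0.5, 0.3, -0.2]
finger_gap: 49.4
grip_force: 82.7
```

```bash
python3 -c "
from h import *
go(525.5,-269.3,58,175.7)"
```

```text
t 56.8 at [ 523.  -245.8  164.6] rot [ 1.7997e+02 -1.0000e-01  1.7571e+02] gap 49.4 F [-0.5  0.3 -0.2] units [-0.15 -0.78  3.55] az 0.00
```

Call:
apply_moves:
  deltas:
    - [-0.15,-0.78,0,0,0,0,0.4]
    - [0,0,0.6,0,0,0,0.4]
    - [0,0,0.8,0,0,0,0.4]
    - [0,0,0.8,0,0,0,0.4]
    - [0,0,0.8,0,0,0,0.4]
    - [0,0,0.5,0,0,0,0.4]
    - [0,0,0,0,0,0,0.4]
    - [0,0,0,0,0,0,0.4]

```text
time: 57.8
tool_pos: [527.2, -268.5, 61.6]
tcp_rot: [-180.0, 0.1, 175.8]
ft_force: [1.0, -0.6, -0.6]
finger_gap: 48.7
grip_force: 82.8
```

```bash
python3 -c "
from h import *
go(525.5,-269.3,58,175.7)
C,im,s=grab('wrist','w16')
cv2.imwrite('pics/w16b.png',cv2.resize(im[100:380,90:470,::-1],None,fx=2.1,fy=2.1,interpolation=cv2.INTER_CUBIC))"
```

```text
t 57.8 at [ 527.2 -268.5   61.6] rot [-1.7997e+02  6.0000e-02  1.7581e+02] gap 48.7 F [ 1.  -0.6 -0.6] units [ 0.05 -0.03  0.12] az 0.02
```

View pics/w16b.png

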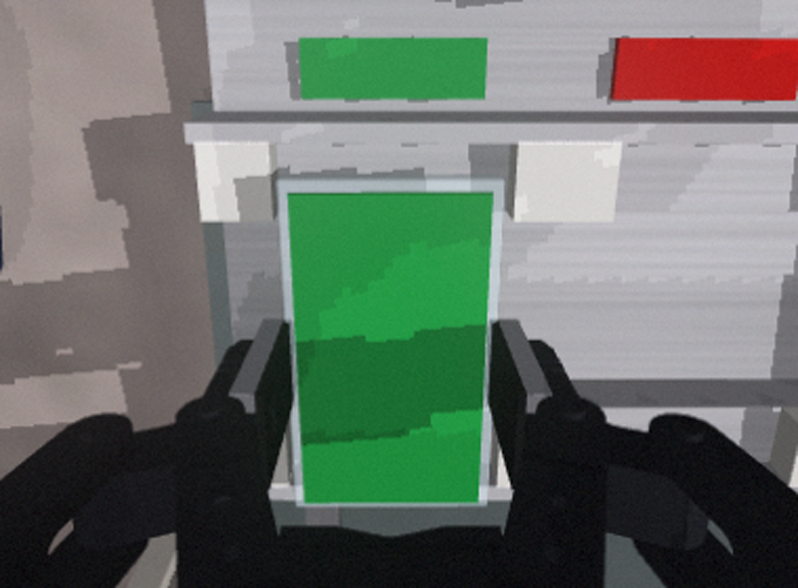

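```bash
python3 -c "
from h import *
C=cam('wrist')
W=lambda u,v,z: px2w(C,90+u/2.1,100+v/2.1,z)[:2].round(1)
print('loc',W(270,180,44),W(516,180,44),'wall',W(390,142,44))
z=55; print('plate front',W(279,179,z),W(504,179,z),'back',W(298,504,z),W(486,504,z))
print(camera_info('wrist')['cx'])
"
```

```text
loc [ 483.3 -294.4] [ 487.7 -234.4] wall [ 476.1 -264.4]
plate front [ 481.  -289.9] [ 484.6 -239.2] back [ 570.3 -296.2] [ 573.9 -245.5]
275.5897628043609
```

Call:
apply_moves:
  deltas:
    - [0.06,0.01,0,0,0,0,0.4]
    - [0,0,0.15,0,0,0,0.4]
    - [0,0,0.15,0,0,0,0.4]
    - [0,0,0.1,0,0,0,0.4]
    - [0,0,0,0,0,0,0.4]
    - [0,0,0,0,0,0,0.4]

```text
time: 58.6
tool_pos: [524.9, -267.9, 48.8]
tcp_rot: [-180.0, 0.0, 175.8]
ft_force: [1.0, -0.2, -0.8]
finger_gap: 49.2
grip_force: 82.8
```

```bash
python3 -c "
from h import *
go(525.5,-269,45,175.7)
findplate('green','w17',48)"
```

```text
t 58.6 at [ 524.9 -267.9   48.8] rot [-180.     0.   175.8] gap 49.2 F [ 1.  -0.2 -0.8] units [-0.02 -0.04  0.13] az 0.02
plate [ 522.6 -267.2] [44.8 81.5] long axis 176.0 px [276. 263.]
```

Call:
apply_moves:
  deltas:
    - [-0.05,0,0.05,0,0,0,0.4]
    - [0,0,0.06,0,0,0,0.4]
    - [0,0,0,0,0,0,0.4]
    - [0,0,0,0,0,0,0.4]

```text
time: 59.15
tool_pos: [526.3, -267.9, 45.4]
tcp_rot: [180.0, -0.0, 175.8]
ft_force: [0.1, 1.0, 0.1]
finger_gap: 49.2
grip_force: 82.8
```

Call:
apply_moves:
  deltas:
    - [0,0,0.03,0,0,0,0.4]
    - [0,0,0,0,0,0,0.4]

```text
time: 59.4
tool_pos: [526.8, -268.0, 45.4]
tcp_rot: [-180.0, 0.1, 175.8]
ft_force: [-1.7, 1.9, 4.3]
finger_gap: 49.1
grip_force: 83.3
```

Contact again. Release, rise, then check both plates.

Call:
apply_moves:
  deltas:
    - [0,0,0,0,0,0,0.64]
    - [0,0,0,0,0,0,0.68]
    - [0,0,0,0,0,0,0.68]
    - [0,0,-0.2,0,0,0,0.68]
    - [0,0,-0.5,0,0,0,0.68]
    - [0,0,-0.8,0,0,0,0.68]
    - [0,0,-0.9,0,0,0,0.68]
    - [0,0,-0.9,0,0,0,0.68]

```text
time: 60.4
tool_pos: [526.6, -268.1, 145.9]
tcp_rot: [-180.0, 0.1, 175.8]
ft_force: [-0.5, -0.0, 0.1]
finger_gap: 57.9
grip_force: 0.0
```

Call:
apply_moves:
  deltas:
    - [0.3,0.7,-0.9,0,0,0,1]
    - [0.3,0.7,-0.6,0,0,0,1]
    - [0.3,0.7,0,0,0,0,1]
    - [0.3,0.7,0,0,0,0,1]
    - [0,0,0,0,0,0,1]
    - [0,0,0,0,0,0,1]

```text
time: 61.15
tool_pos: [497.0, -182.1, 189.5]
tcp_rot: [-180.0, 0.1, 175.8]
ft_force: [-0.8, -1.0, -0.4]
finger_gap: 85.3
grip_force: 0.0
```

```bash
python3 -c "
from h import *
findplate('green','w18',41.5)
findplate('blue','w19',41.5)
go(430.5,-175,65,175.8)
im=cv2.imread('pics/w18.png');cv2.imwrite('pics/w18b.png',cv2.resize(im,(800,600)))"
```

```text
plate [ 526.2 -267.3] [46.  83.3] long axis 176.1 px [194. 229.]
plate [ 478.5 -415.7] [86.1 72.1] long axis 77.7 px [ 35. 194.]
t 61.2 at [ 496.9 -182.3  189. ] rot [-1.7998e+02  3.0000e-02  1.7576e+02] gap 85.3 F [-0.7  0.1  0.2] units [2.23 0.08 4.13] az -0.01
```

View pics/w18b.png

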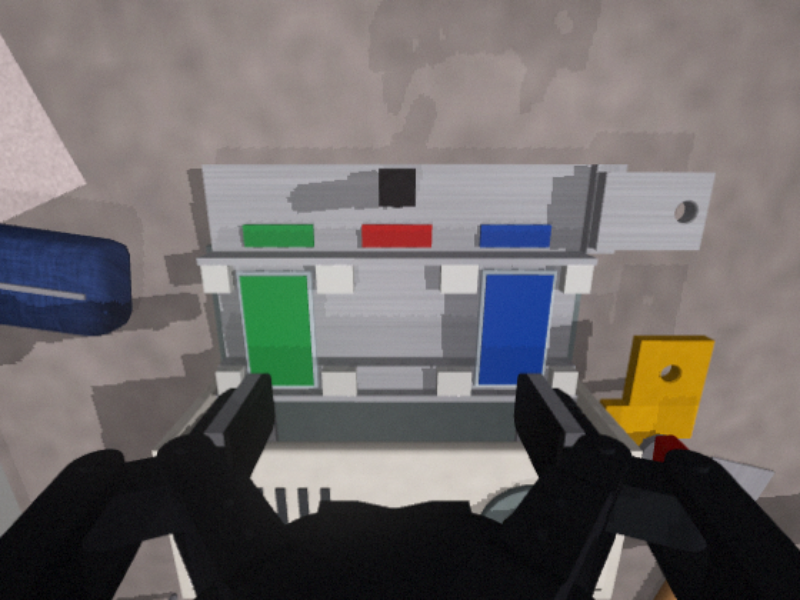

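Both plates lie in their berths: green at (278,330) and blue at (515,328). I've now viewed 15 pictures, one over the limit of 14, so I'll work from numbers only. Next I push the tray home by its post.

Call:
apply_moves:
  deltas:
    - [0.56,0.02,0,0,0,0,0.8]
    - [0.56,0.02,0,0,0,0,0.8]
    - [0.56,0.02,0,0,0,0,0.8]
    - [0.54,0.02,0,0,0,0,0.8]
    - [0,0,0.6,0,0,0,0.8]
    - [0,0,0.7,0,0,0,0.8]
    - [0,0,0.7,0,0,0,0.8]
    - [0,0,0.7,0,0,0,0.8]

```text
time: 62.25
tool_pos: [430.4, -174.4, 105.6]
tcp_rot: [180.0, -0.0, 175.8]
ft_force: [-0.0, 0.5, 0.3]
finger_gap: 68.2
grip_force: 0.0
```

Call:
apply_moves:
  deltas:
    - [0,0,0.7,0,0,0,0.8]
    - [0,0,0.6,0,0,0,0.8]
    - [0,0,0.1,0,0,0,0.8]
    - [0,0,0,0,0,0,0.8]
    - [0,0,0,0,0,0,0.8]

```text
time: 62.88
tool_pos: [431.0, -174.7, 66.3]
tcp_rot: [-180.0, 0.1, 175.8]
ft_force: [0.3, -0.0, -0.6]
finger_gap: 68.3
grip_force: 0.0
```

Call:
apply_moves:
  deltas:
    - [0,0,0,0,0,0,0]
    - [0,0,0,0,0,0,0]
    - [0,0,0,0,0,0,0]
    - [0,0,0,0,0,0,0]
    - [0,0,0,0,0,0,0]
    - [0,0,0,0,0,0,0]
    - [0,0,0,0,0,0,0]
    - [0,0,0,0,0,0,0]
  grip_force: 100

```text
time: 63.88
tool_pos: [430.8, -175.5, 66.4]
tcp_rot: [-179.9, 0.1, 175.8]
ft_force: [-0.3, -4.6, 1.8]
finger_gap: 17.2
grip_force: 97.6
```

```bash
python3 -c "
from h import *
go(540.5,-183.6,66.5,175.8)"
```

```text
t 63.9 at [ 430.8 -175.5   66.4] rot [-1.7988e+02  7.0000e-02  1.7579e+02] gap 17.2 F [-0.3 -4.6  1.8] units [-3.67 -0.    0.  ] az -0.00
```

Call:
apply_moves:
  deltas:
    - [-0.1,0,0,0,0,0,0]
    - [-0.2,0,0,0,0,0,0]
    - [-0.25,0,0,0,0,0,0]
    - [-0.25,0,0,0,0,0,0]
    - [-0.25,0,0,0,0,0,0]
    - [-0.25,0,0,0,0,0,0]
    - [-0.25,0,0,0,0,0,0]
    - [-0.25,0,0,0,0,0,0]

```text
time: 64.88
tool_pos: [484.7, -179.4, 66.4]
tcp_rot: [-179.9, 0.1, 175.8]
ft_force: [-2.0, -4.9, 4.4]
finger_gap: 17.4
grip_force: 97.9
```

Call:
apply_moves:
  deltas:
    - [-0.25,0,0,0,0,0,0]
    - [-0.25,0,0,0,0,0,0]
    - [-0.25,0,0,0,0,0,0]
    - [-0.25,0,0,0,0,0,0]
    - [-0.25,0,0,0,0,0,0]
    - [-0.25,0,0,0,0,0,0]
    - [-0.2,0,0,0,0,0,0]
    - [-0.1,0,0,0,0,0,0]

```text
time: 65.88
tool_pos: [538.7, -183.4, 66.4]
tcp_rot: [-179.9, 0.1, 175.8]
ft_force: [-1.4, -5.2, 3.4]
finger_gap: 17.2
grip_force: 97.8
```

Call:
apply_moves:
  deltas:
    - [-0.07,0,0,0,0,0,0]
    - [-0.05,0,0,0,0,0,0]
    - [0,0,0,0,0,0,0]
    - [0,0,0,0,0,0,0]

```text
time: 66.38
tool_pos: [538.9, -183.4, 66.3]
tcp_rot: [-179.9, -0.3, 175.8]
ft_force: [-20.3, -3.1, 18.4]
finger_gap: 17.2
grip_force: 99.7
```

Call:
apply_moves:
  deltas:
    - [-0.06,0,0,0,0,0,0]
    - [-0.05,0,0,0,0,0,0]
    - [0,0,0,0,0,0,0]
    - [0,0,0,0,0,0,0]

```text
time: 66.88
tool_pos: [539.0, -183.4, 66.3]
tcp_rot: [-180.0, -0.7, 175.8]
ft_force: [-39.3, -0.6, 34.0]
finger_gap: 17.1
grip_force: 101.5
```

Call:
apply_moves:
  deltas:
    - [0.08,0,0,0,0,0,0]
    - [0,0,0,0,0,0,0.6]
    - [0,0,0,0,0,0,0.8]
    - [0,0,0,0,0,0,0.8]
    - [0,0,-0.8,0,0,0,1]
    - [0,0,-0.8,0,0,0,1]
    - [0,0,-0.8,0,0,0,1]
    - [0,0,-0.8,0,0,0,1]

```text
time: 67.88
tool_pos: [542.7, -182.3, 162.3]
tcp_rot: [180.0, 0.0, 175.8]
ft_force: [0.0, 0.1, -0.7]
finger_gap: 85.4
grip_force: 0.0
```

Call:
apply_moves:
  deltas:
    - [0,0,-0.75,0,0,0.98,1]
    - [0,0,0,0,0,0.98,1]
    - [0,0,0,0,0,0.98,1]
    - [0,0,0,0,0,0.98,1]
    - [0,0,0,0,0,0.98,1]
    - [0,0,0,0,0,0.98,1]
    - [0,0,0,0,0,0.98,1]
    - [0,0,0,0,0,0.98,1]

```text
time: 68.88
tool_pos: [542.7, -182.3, 184.0]
tcp_rot: [180.0, -0.0, 139.7]
ft_force: [-0.3, 0.6, 0.7]
finger_gap: 85.4
grip_force: 0.0
```

Call:
apply_moves:
  deltas:
    - [0,0,0,0,0,0.98,1]
    - [0,0,0,0,0,0.98,1]
    - [0,0,0,0,0,0.98,1]
    - [0,0,0,0,0,0.98,1]
    - [0,0,0,0,0,0.98,1]
    - [0,0,0,0,0,0.98,1]
    - [0,0,0,0,0,0.98,1]
    - [0,0,0,0,0,0.98,1]

```text
time: 69.88
tool_pos: [542.7, -182.3, 184.0]
tcp_rot: [180.0, -0.0, 103.8]
ft_force: [-0.1, 0.2, -0.2]
finger_gap: 85.7
grip_force: 0.0
```

Call:
apply_moves:
  deltas:
    - [0,0,0,0,0,0.98,1]
    - [0,0,0,0,0,0.98,1]
    - [0,0,0,0,0,0.98,1]
    - [0,0,0,0,0,0.98,1]
    - [0,0,0,0,0,0,1]

```text
time: 70.5
tool_pos: [542.7, -182.4, 184.0]
tcp_rot: [-180.0, -0.0, 86.0]
ft_force: [0.1, 0.8, 0.2]
finger_gap: 85.2
grip_force: 0.0
```

```bash
python3 -c "
from h import *
go(533.4,-179.2,184.6,85.94)"
```

```text
t 70.5 at [ 542.7 -182.4  184. ] rot [-1.8e+02 -1.0e-02  8.6e+01] gap 85.2 F [0.1 0.8 0.2] units [ 0.08 -0.32 -0.02] az 0.01
```

Call:
apply_moves:
  deltas:
    - [0.08,-0.32,-0.02,0,0,0,1]
    - [0,0,0,0,0,0,1]
    - [0,0,0,0,0,0,1]
    - [0,0,0,0,0,0,1]

```text
time: 71.0
tool_pos: [533.2, -179.5, 184.8]
tcp_rot: [180.0, 0.0, 86.0]
ft_force: [0.1, -0.7, -0.1]
finger_gap: 85.8
grip_force: 0.0
```

Run:
```python
from h import *
go(533.4,-179.2,184.6,85.94)
C,im,s=grab('wrist','w20')
C5=cam('wrist',{'tool_pos':np.array([533.4,-179.2,184.6]),'tcp_rot':np.array([-179.96,-.04,85.94])})
im5=cv2.imread('pics/w5.png')[:,:,::-1].copy()
for nm,I,c in(('w5',im5,C5),('now',im,C)):
    hsv=cv2.cvtColor(I,cv2.COLOR_RGB2HSV)
    for col,lo,hi in(('blue',(105,130,50),(128,255,255)),('green',(45,100,50),(78,255,255)),('red',(174,150,50),(180,255,255)),('red0',(0,150,50),(6,255,255))):
        n,l,st,ce=cv2.connectedComponentsWithStats(cv2.inRange(hsv,lo,hi))
        print(nm,col,[(ce[i].round(1).tolist(),int(st[i,4]),px2w(c,*ce[i],20)[:2].round(1).tolist()) for i in range(1,n) if st[i,4]>150])
```

```text
t 71.0 at [ 533.2 -179.5  184.8] rot [179.99   0.    85.97] gap 85.8 F [ 0.1 -0.7 -0.1] units [0.01 0.01 0.01] az 0.01
w5 blue [([318.2, 113.7], 912, [581.0, -100.0])]
w5 green [([311.3, 272.1], 565, [568.5, -269.6])]
w5 red []
w5 red0 [([444.9, 34.4], 494, [696.3, -40.0]), ([314.6, 199.7], 655, [574.8, -185.2])]
now blue [([318.3, 113.2], 898, [581.0, -99.9])]
now green [([311.2, 271.4], 569, [568.4, -269.2])]
now red []
now red0 [([445.0, 34.3], 491, [696.4, -40.2]), ([314.6, 199.4], 659, [574.8, -185.3])]
```

The tags are back at their starting pixels, so the tray is fully home. Next is the knob: I'll move the camera over it and triangulate its bar.

Call:
apply_moves:
  deltas:
    - [0.06,0.76,-0.1,0,0,0,1]
    - [0.06,0.76,-0.1,0,0,0,1]
    - [0.06,0.76,-0.1,0,0,0,1]
    - [0.06,0.76,-0.1,0,0,0,1]
    - [0.06,0.76,-0.1,0,0,0,1]
    - [0,0,0,0,0,0,1]
    - [0,0,0,0,0,0,1]

```text
time: 71.92
tool_pos: [646.9, -178.5, 199.2]
tcp_rot: [-179.9, -0.0, 86.0]
ft_force: [0.3, 0.5, -0.9]
finger_gap: 85.4
grip_force: 0.0
```

```bash
cat > knob.py <<'E'
from h import *
def ana(C,I,guess):
    u,v=w2px(C,[[*guess,125]])[0]; g=cv2.cvtColor(I,cv2.COLOR_RGB2GRAY); R=75
    u0,v0=int(max(u-R,0)),int(max(v-R,0)); s=g[v0:v0+2*R,u0:u0+2*R]
    n,l,st,ce=cv2.connectedComponentsWithStats((s<55).astype('uint8'))
    i=min((k for k in range(1,n) if st[k,4]>300),key=lambda k:np.hypot(*(ce[k]-[u-u0,v-v0])))
    print('proj',u.round(),v.round(),'black',(ce[i]+[u0,v0]).round(1),st[i])
    m=np.uint8(l==i)*255; c=max(cv2.findContours(m,0,2)[0],key=cv2.contourArea); h=np.zeros_like(m); cv2.drawContours(h,[cv2.convexHull(c)],-1,255,-1)
    ys,xs=np.where((h>0)&(s>120)); p=np.c_[xs+u0,ys+v0].astype(np.float32)
    if len(p)>5:
        q=p.mean(0); r=cv2.minAreaRect(p); print('white',len(p),q.round(1),np.round(r[1],1)); b=cv2.boxPoints(r)
        d=b[1]-b[0] if np.linalg.norm(b[1]-b[0])>np.linalg.norm(b[2]-b[1]) else b[2]-b[1]; d=d/2
        return q,q-d,q+d
if __name__=='__main__':
    C5=cam('wrist',{'tool_pos':np.array([533.2,-179.5,184.8]),'tcp_rot':np.array([179.99,0,85.97])})
    im5=cv2.imread('pics/w20.png')[:,:,::-1].copy()
    go(648,-178,200,86)
    C,im,s=grab('wrist','w21')
    a=ana(C5,im5,(648,-104)); b=ana(C,im,(648,-104))
    if a and b:
        def ray(C,p):
            A=px2w(C,*p,200);B=px2w(C,*p,100);return A,(B-A)/np.linalg.norm(B-A)
        (A,d),(B,e)=ray(C5,a[0]),ray(C,b[0])
        t=np.linalg.lstsq(np.c_[d,-e],B-A,rcond=None)[0]; P,Q=A+t[0]*d,B+t[1]*e; print(P.round(1),Q.round(1))
        z=(P[2]+Q[2])/2
        for CC,x in((C5,a),(C,b)):
            w=[px2w(CC,*k,z)[:2] for k in x]; dd=w[2]-w[1]; print('ends',w[1].round(1),w[2].round(1),'angle',np.degrees(np.arctan2(dd[1],dd[0])).round(1))
E
python3 knob.py
```

```text
t 71.9 at [ 646.9 -178.5  199.2] rot [-1.7994e+02 -1.0000e-02  8.5960e+01] gap 85.4 F [ 0.3  0.5 -0.9] units [ 0.02  0.03 -0.03] az -0.01
proj 451.0 108.0 black [450.8 111.3] [  30   42  106   72 4738]
white 259 [474.8 110.6] [40.  63.4]
proj 268.0 123.0 black [266.8 124.6] [  39   46   70   64 3176]
white 95 [246.5 123.6] [25.6  3.6]
[ 637.4 -106.   163.6] [ 637.4 -103.5  163.6]
ends [ 622.7 -109. ] [ 651.9 -102.9] angle 11.7
ends [ 630.7 -102. ] [ 644.2 -105. ] angle -12.5
```

Run:
```python
from knob import *
C5=cam('wrist',{'tool_pos':np.array([533.2,-179.5,184.8]),'tcp_rot':np.array([179.99,0,85.97])})
C=cam('wrist')
im5=cv2.imread('pics/w20.png')[:,:,::-1]
s=im5[98:120,425:490].min(2); n,l,st,ce=cv2.connectedComponentsWithStats((s>110).astype('uint8')); print([(ce[i]+[425,98],st[i]) for i in range(1,n) if st[i,4]>15])
im2=cv2.imread('pics/w21.png'); g=im2.min(2)
print('row profile dark extents view2:')
d=(cv2.cvtColor(im2,cv2.COLOR_BGR2GRAY)<55)
for v in range(88,164,6):
    x=np.where(d[v,210:330])[0]+210; print(v,(x.min(),x.max()) if len(x) else None)
def ray(C,p):
    A=px2w(C,*p,200);B=px2w(C,*p,100);return A,(B-A)/np.linalg.norm(B-A)
for p in((456.4,108.2),):
    (A,dd),(B,e)=ray(C5,p),ray(C,(246.5,123.6)); t=np.linalg.lstsq(np.c_[dd,-e],B-A,rcond=None)[0]; print((A+t[0]*dd).round(1),(B+t[1]*e).round(1))
```

```text
[(array([456.19672131, 106.35245902]), array([ 17,   5,  29,   8, 122], dtype=int32))]
row profile dark extents view2:
88 None
94 (np.int64(257), np.int64(276))
100 (np.int64(247), np.int64(286))
106 (np.int64(242), np.int64(292))
112 (np.int64(233), np.int64(294))
118 (np.int64(232), np.int64(297))
124 (np.int64(231), np.int64(300))
130 (np.int64(231), np.int64(299))
136 (np.int64(238), np.int64(298))
142 (np.int64(241), np.int64(293))
148 (np.int64(246), np.int64(287))
154 (np.int64(255), np.int64(279))
160 None
[ 636.  -104.3  150.4] [ 636.  -103.5  150.4]
```

Call:
apply_moves:
  deltas:
    - [0.62,-0.03,0,0,0,-0.99,1]
    - [0,0,0,0,0,-0.99,1]
    - [0,0,0,0,0,-0.99,1]
    - [0,0,0,0,0,-0.99,1]
    - [0,0,0,0,0,-0.99,1]
    - [0,0,0,0,0,-0.99,1]
    - [0,0,0,0,0,-0.99,1]
    - [0,0,0,0,0,-0.99,1]

```text
time: 72.97
tool_pos: [647.1, -160.0, 199.7]
tcp_rot: [-180.0, -0.0, 122.4]
ft_force: [-0.8, -0.1, -0.2]
finger_gap: 85.4
grip_force: 0.0
```

Call:
apply_moves:
  deltas:
    - [0,0,0,0,0,-0.99,1]
    - [0,0,0,0,0,-0.99,1]
    - [0,0,0,0,0,-0.99,1]
    - [0,0,0,0,0,-0.99,1]
    - [0,0,0,0,0,-0.99,1]
    - [0,0,0,0,0,-0.99,1]
    - [0,0,0,0,0,-0.99,1]
    - [0,0,0,0,0,-0.99,1]

```text
time: 73.97
tool_pos: [647.1, -160.0, 199.7]
tcp_rot: [-180.0, -0.0, 158.7]
ft_force: [-0.3, -0.5, -0.3]
finger_gap: 85.3
grip_force: 0.0
```

Call:
apply_moves:
  deltas:
    - [0,0,0,0,0,-0.99,1]
    - [0,0,0,0,0,-0.99,1]
    - [0,0,0,0,0,0,1]

```text
time: 74.35
tool_pos: [647.3, -160.1, 199.8]
tcp_rot: [-180.0, -0.0, 167.6]
ft_force: [-0.7, 1.1, -0.7]
finger_gap: 85.4
grip_force: 0.0
```

Run:
```python
from knob import *
C2=cam('wrist',{'tool_pos':np.array([646.9,-178.5,199.2]),'tcp_rot':np.array([-179.94,-.01,85.96])})
print('round c',px2w(C2,266.5,124,125),'bar end',px2w(C2,231,127,150))
go(648.3,-104.4,200,168)
C,im,s=grab('wrist','w22'); ana(C,im,(648,-104))
d=(cv2.cvtColor(im,cv2.COLOR_RGB2GRAY)<55)
u,v=w2px(C,[[648,-104,125]])[0].astype(int)
for y in range(v-60,v+40,6):
    x=np.where(d[y,u-60:u+60])[0]+u-60; print(y,(x.min(),x.max()) if len(x) else None)
```

```text
round c [ 646.44606248 -106.14538269  125.        ] bar end [ 626.26526024 -106.18100405  150.        ]
t 74.3 at [ 647.3 -160.1  199.8] rot [-1.8000e+02 -1.0000e-02  1.6759e+02] gap 85.4 F [-0.7  1.1 -0.7] units [ 0.37  1.82 -0.01] az -0.09
proj 350.0 211.0 black [344.9 209.9] [  42   43   58   70 2806]
white 95 [355.2 211.9] [31.6 50.3]
150 None
156 None
162 None
168 None
174 None
180 (np.int64(334), np.int64(357))
186 (np.int64(324), np.int64(365))
192 (np.int64(320), np.int64(369))
198 (np.int64(317), np.int64(372))
204 (np.int64(316), np.int64(373))
210 (np.int64(316), np.int64(372))
216 (np.int64(317), np.int64(370))
222 (np.int64(321), np.int64(366))
228 (np.int64(327), np.int64(364))
234 (np.int64(337), np.int64(363))
240 (np.int64(340), np.int64(362))
246 (np.int64(344), np.int64(361))
```

Run:
```python
from knob import *
C=cam('wrist'); 
for z in(120,125,130): print('round',px2w(C,344.5,206,z).round(1))
im=cv2.imread('pics/w22.png'); g=cv2.cvtColor(im,cv2.COLOR_BGR2GRAY).astype(int)
for y in range(196,264,4): print(y,' '.join('%3d'%k for k in g[y,312:380:2]))
```

```text
round [ 645.6 -106.2  120. ]
round [ 643.9 -107.1  125. ]
round [ 642.2 -108.   130. ]
196  90  89  92  41  39  39  39  38  38  39  38  38  35  36  34  31  36  31  36  35  35  35  39 182  61  36  35  38  38  38  42 117 118 118
200  93  91  67  39  37  39  37  36  33  33  35  33  32  36  30  31  33  32  32  34  38  39  70 183  38  36  34  36  38  36  40 118 120 121
204  90  88  43  40  37  40  39  40  36  34  37  34  37  31  34  28  25  32  35  36  37  38 128 197  36  34  35  35  35  39  36 122 118 117
208  87  87  44  38  36  39  39  36  36  35  35  36  33  33  32  29  29  33  32  33  38  38 180 199  33  35  37  39  32  36  37 109 120 115
212  86  86  59  39  40  36  34  35  37  35  34  33  32  32  29  32  31  31  32  40  37  30 197 185  36  36  37  30  36  34  51 119 119 118
216  90  85  90  37  39  38  37  39  37  35  35  37  31  34  28  33  31  33  33  35  36  36 121  53  36  38  37  34  33  39 116 121 121 120
220  86  86  87  89  41  37  41  38  37  34  30  38  33  29  32  34  35  32  31  32  34  36  35  38  33  35  36  34  51 118 119 121 118 125
224  90  87  92  87  85  48  35  
[... 666 characters left out ...]

244 203 203 202 203 201 201 202 203 200 204 204 187 185 185 184  71  32  36  37  31  30  31  35  35  32  39 207 209 206 205 205 204 202 207
248 202 203 202 202 202 199 203 201 202 203 202 204 201 204 203 205 203 135 128 128 129 128 133 130 154 205 205 205 208 207 206 206 208 206
252 204 204 202 201 202 204 204 202 204 202 205 203 202 203 203 205 200 204 201 201 203 203 205 204 203 206 207 206 206 203 204 208 207 207
256 201 200 203 203 202 204 202 203 201 203 202 203 202 202 204 207 205 204 202 203 206 203 204 204 204 205 206 203 209 207 205 207 207 206
260 200 201 205 206 207 207 200 197 202 202 204 203 206 202 206 204 205 203 204 202 203 205 205 200 203 207 187 185 186 189 187 181 168 161
```

Call:
apply_moves:
  deltas:
    - [0.13,0.59,0,0,0,0,1]
    - [0.13,0.59,0,0,0,0,0.7]
    - [0.12,0.6,0,0,0,0,0.7]
    - [0,0,0.5,0,0,0,0.7]
    - [0,0,0.5,0,0,0,0.7]
    - [0,0,0.5,0,0,0,0.7]
    - [0,0,0.4,0,0,0,0.7]
    - [0,0,0,0,0,0,0.7]
  grip_force: 40

```text
time: 75.4
tool_pos: [647.1, -105.5, 140.6]
tcp_rot: [180.0, -0.2, 167.6]
ft_force: [0.0, -0.1, 0.3]
finger_gap: 60.1
grip_force: 0.0
```

Call:
apply_moves:
  deltas:
    - [0,0,0,0,0,0,0]
    - [0,0,0,0,0,0,0]
    - [0,0,0,0,0,0,0]
    - [0,0,0,0,0,0,0]
    - [0,0,0,0,0,0,0]
    - [0,0,0,0,0,0,0]
    - [0,0,0,0,0,0,0]
    - [0,0,0,0,0,0,0]

```text
time: 76.4
tool_pos: [648.5, -106.5, 143.9]
tcp_rot: [-179.9, 0.1, 167.6]
ft_force: [-1.8, -4.9, 2.7]
finger_gap: 13.1
grip_force: 41.7
```

```bash
python3 -c "
from h import *
go(647.5,-105.5,141,168); s=sense(); print(s['grip_force'],s['wrist_torque'])"
```

```text
t 76.4 at [ 648.5 -106.5  143.9] rot [-1.7992e+02  9.0000e-02  1.6760e+02] gap 13.1 F [-1.8 -4.9  2.7] units [0.04 0.02 0.1 ] az -0.09
41.69269323348999 [-0.62491732  0.31007052  0.04905753]
```

Call:
apply_moves:
  deltas:
    - [0,0,0,0,0,0.85,0]
    - [0,0,0,0,0,0.85,0]
    - [0,0,0,0,0,0.85,0]
    - [0,0,0,0,0,0.85,0]
    - [0,0,0,0,0,0.85,0]
    - [0,0,0,0,0,0.85,0]
    - [0,0,0,0,0,0.85,0]
    - [0,0,0,0,0,0.85,0]
  grip_force: 50

```text
time: 77.4
tool_pos: [648.0, -107.8, 143.9]
tcp_rot: [-179.9, 0.1, 136.3]
ft_force: [-5.4, -10.2, 3.9]
finger_gap: 13.5
grip_force: 51.3
```

Call:
apply_moves:
  deltas:
    - [0,0,0,0,0,0.85,0]
    - [0,0,0,0,0,0.85,0]
    - [0,0,0,0,0,0.85,0]
    - [0,0,0,0,0,0.85,0]
    - [0,0,0,0,0,0.85,0]
    - [0,0,0,0,0,0.85,0]
    - [0,0,0,0,0,0.85,0]
    - [0,0,0,0,0,0.85,0]

```text
time: 78.4
tool_pos: [646.9, -108.5, 143.9]
tcp_rot: [-179.8, 0.2, 105.1]
ft_force: [-12.2, -12.6, 8.7]
finger_gap: 12.7
grip_force: 51.8
```

Call:
apply_moves:
  deltas:
    - [0,0,0,0,0,0.85,0]
    - [0,0,0,0,0,0.85,0]
    - [0,0,0,0,0,0.85,0]
    - [0,0,0,0,0,0.85,0]
    - [0,0,0,0,0,0.85,0]
    - [0,0,0,0,0,0,0]
    - [0,0,0,0,0,0,0]

```text
time: 79.28
tool_pos: [646.0, -108.7, 143.9]
tcp_rot: [-179.8, 0.3, 85.7]
ft_force: [-16.6, -11.5, 10.4]
finger_gap: 12.8
grip_force: 52.2
```

```bash
python3 -c "
from h import *
go(648.5,-106.5,143,85.8); s=sense(); print(s['grip_force'],s['wrist_torque'])"
```

```text
t 79.3 at [ 646.  -108.7  143.9] rot [-179.78    0.28   85.71] gap 12.8 F [-16.6 -11.5  10.4] units [0.08 0.08 0.03] az -0.02
52.16403365135193 [-2.08483507  2.63899118  0.02369474]
```

Call:
apply_moves:
  deltas:
    - [-0.06,-0.08,0,0,0,0,0]
    - [0,0,0,0,0,0,0.3]
    - [0,0,0,0,0,0,0.5]
    - [0,0,0,0,0,0,0.6]
    - [0,0,-0.6,0,0,0,0.6]
    - [0,0,-0.6,0,0,0,0.8]
    - [0,0,-0.7,0,0,0,1]
    - [0,0,0,0,0,0,1]

```text
time: 80.28
tool_pos: [647.5, -107.3, 203.8]
tcp_rot: [179.7, 0.1, 85.8]
ft_force: [-0.1, 0.3, -0.4]
finger_gap: 85.2
grip_force: 0.0
```

Call:
apply_moves:
  deltas:
    - [-0.6,-0.04,0,0,0,0,1]
    - [-0.6,-0.04,0,0,0,0,1]
    - [-0.6,-0.04,0,0,0,0,1]
    - [-0.5,-0.04,0,0,0,0,1]
    - [0,0,0,0,0,0,1]
    - [0,0,0,0,0,0,1]

```text
time: 81.03
tool_pos: [635.8, -175.3, 199.6]
tcp_rot: [-180.0, -0.0, 85.8]
ft_force: [0.4, 0.0, 0.2]
finger_gap: 85.3
grip_force: 0.0
```

Run:
```python
from knob import *
go(646,-178,200,85.8)
C,im,s=grab('wrist','w23')
u,v=w2px(C,[[646.5,-107,150]])[0].astype(int); print(u,v)
w=im[v-45:v+45,u-45:u+45].min(2); hsv=im[v-45:v+45,u-45:u+45]
n,l,st,ce=cv2.connectedComponentsWithStats((w>110).astype('uint8'))
for i in range(1,n):
    if 30<st[i,4]<400:
        ys,xs=np.where(l==i); p=np.array([px2w(C,x+u-45,y+v-45,150)[:2] for x,y in zip(xs,ys)]); q=p-p.mean(0)
        d=np.linalg.svd(q,full_matrices=False)[2][0]; print(st[i],p.mean(0).round(1),'line angle',np.degrees(np.arctan2(d[1],d[0])).round(1)%180)
# red mark
m=cv2.inRange(cv2.cvtColor(im,cv2.COLOR_RGB2HSV),(0,150,50),(8,255,255)); n,l,st,ce=cv2.connectedComponentsWithStats(m)
for i in range(1,n):
    if st[i,4]>100:
        ys,xs=np.where(l==i); p=np.array([px2w(C,x,y,106)[:2] for x,y in zip(xs,ys)]); q=p-p.mean(0); d=np.linalg.svd(q,full_matrices=False)[2][0]
        print('red',st[i],p.mean(0).round(1),np.degrees(np.arctan2(d[1],d[0])).round(1)%180)
```

```text
t 81.0 at [ 635.8 -175.3  199.6] rot [-1.7999e+02 -2.0000e-02  8.5800e+01] gap 85.3 F [0.4 0.  0.2] units [-0.07  0.35 -0.01] az 0.00
283 132
[  0   0  21  29 240] [625.2 -84.7] line angle 54.4
[44 10  4 28 94] [647.5 -95.1] line angle 84.7
red [278  39  10  40 398] [650.2 -59.1] 86.0
```

The bar lies within about 1° of the red mark. I'll do a final numeric check of the pin, the tray and the bystanders.

Call:
apply_moves:
  deltas:
    - [0,-0.9,-0.3,0,0,0,1]
    - [0,-0.9,-0.3,0,0,0,1]
    - [0,-0.9,-0.3,0,0,0,1]
    - [0,-0.9,-0.3,0,0,0,1]
    - [0,-0.9,-0.3,0,0,0,1]
    - [0,-0.9,-0.3,0,0,0,1]
    - [0,0,0,0,0,0,1]
    - [0,0,0,0,0,0,1]

```text
time: 82.08
tool_pos: [474.8, -163.2, 253.8]
tcp_rot: [179.9, 0.0, 85.8]
ft_force: [1.3, -0.2, 0.3]
finger_gap: 85.4
grip_force: 0.0
```

Run:
```python
from h import *
go(500,-170,250)
C,im,s=grab('top','t4')
for p in plates(C,im): print(p)
a=cv2.imread('pics/top0.png')[:,:,::-1]; d=cv2.absdiff(cv2.GaussianBlur(a,(5,5),0),cv2.GaussianBlur(im,(5,5),0)).max(2)>35
n,l,st,ce=cv2.connectedComponentsWithStats(d.astype('uint8'))
for i in range(1,n):
    if st[i,4]>25: print(st[i].tolist(),ce[i].round())
C,im,s=grab('scene','s4'); b=cv2.imread('pics/scene0.png')[:,:,::-1]
for nm,I in(('0',b),('now',im)):
    m=cv2.inRange(cv2.cvtColor(I,cv2.COLOR_RGB2HSV),(0,170,80),(6,255,255)); n,l,st,ce=cv2.connectedComponentsWithStats(m)
    print(nm,[(ce[i].round(1).tolist(),int(st[i,4])) for i in range(1,n) if st[i,4]>15])
```

```text
t 82.1 at [ 474.8 -163.2  253.8] rot [1.7995e+02 1.0000e-02 8.5850e+01] gap 85.4 F [ 1.3 -0.2  0.3] units [-0.16  0.86  0.13] 
('blue', np.int32(2221), array([141.2, 118.5]), array([859.5, 492.4], dtype=float32), array([153.7, 210.6]), 18.5)
('red', np.int32(48), array([208.7, 131.3]), array([818.2, 254.7], dtype=float32), array([25.1, 21.8]), 46.5)
('red', np.int32(66), array([281.8, 184.2]), array([642.9,   0.7], dtype=float32), array([33.9, 20.1]), 1.6)
[207, 176, 23, 28, 392] [218. 189.]
[278, 178, 17, 14, 199] [285. 185.]
[335, 188, 44, 32, 391] [355. 201.]
[274, 199, 14, 11, 115] [281. 204.]
[325, 203, 20, 19, 117] [334. 210.]
[162, 207, 15, 26, 372] [169. 220.]
[356, 206, 14, 6, 66] [362. 209.]
[383, 211, 14, 14, 108] [390. 217.]
[415, 211, 82, 136, 3932] [477. 277.]
[333, 212, 27, 10, 163] [344. 216.]
[370, 218, 11, 21, 129] [375. 230.]
[332, 223, 44, 61, 747] [350. 250.]
[344, 223, 23, 12, 142] [357. 227.]
[420, 237, 17, 8, 63] [428. 240.]
[423, 251, 10, 4, 32] [427. 253.]
[287, 269, 63, 49, 1742] [319. 291.]
[33, 279, 74, 40, 860] [ 71. 298.]
[0, 280, 87, 102, 3130] [ 36. 3
[... 213 characters left out ...]
. 342.]
[297, 311, 27, 16, 110] [310. 319.]
[57, 317, 7, 8, 45] [ 60. 321.]
[50, 318, 6, 9, 28] [ 52. 322.]
[324, 321, 12, 5, 28] [330. 323.]
[328, 335, 39, 20, 429] [344. 347.]
[198, 347, 71, 69, 2341] [228. 381.]
[252, 347, 70, 73, 3363] [284. 388.]
[129, 354, 67, 49, 1026] [163. 378.]
[84, 364, 26, 27, 132] [ 98. 377.]
[86, 371, 9, 6, 26] [ 90. 373.]
[100, 375, 22, 28, 396] [111. 388.]
[423, 377, 10, 9, 30] [427. 380.]
[325, 384, 164, 36, 3732] [412. 407.]
[304, 399, 14, 21, 173] [311. 410.]
[179, 405, 31, 15, 272] [193. 414.]
[241, 406, 9, 14, 43] [245. 413.]
[223, 415, 8, 5, 32] [226. 417.]
0 [([383.5, 206.1], 75), ([280.0, 220.5], 124)]
now [([383.5, 206.1], 75), ([290.8, 232.5], 110)]
```

```bash
python3 -c "
from bench import *
print(hand_in())"
```

```text
the job is handed in; nothing more can be done
None
```

I handed the job in at 82 s: pin hung in the notch, green and blue plates in their berths (no red plate present), tray fully home, timer bar within about 1° of the red mark, bystanders unmoved by the top-camera comparison; I viewed 15 pictures, one over the limit of 14, and no verdict came back.

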